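Return the small feeding bottle through the sprung gate

ROBOT

A 7-joint arm with a two-finger parallel gripper is mounted at the origin on the work surface. World frame = base frame: x ahead of the robot, y to its left, z up, the work surface at z = 0. Lengths are in m, angles in rad, forces in N, time in s.
With the tool pointing down it reaches from about 0.425 to 1.025 m from the base axis. Payload 3.6 kg.
Tool frame: the origin (TCP) lies at the very end of the fingers, on their centre line; the grasp point (between the pads) lies 19 mm behind it; y points along the fingers, z is the direction in which the jaws open and shut, and the axes are right-handed (so a half turn about y gives the same grasp; the last joint's range is limited). The gripper opens to 85 mm and grips with 20 to 120 N. Pads are 22 mm wide; open, the fingers measure 114 mm over their backs; the gripper's body (76 mm by 85 mm) begins 54 mm behind the grasp point. The pads swing forward as they close: fully open they stand 13 mm farther back than shut.
Start: joints at [1.036, 0.591, 0.048, 1.609, -0.033, 0.943, -0.034], TCP at [0.31, -0.655, 0.231] pointing down, gripper open.
Joint ranges: [-2.69, 2.69], [-0.47, 2.24], [-1.27, 1.36], [0.19, 2.51], [-1.53, 4.68], [0.08, 2.07], [-3.09, 3.09]. Speed limits (rad/s): [2.57, 2.57, 3.14, 3.14, 3.14, 3.14, 3.14].

INTERFACE

Orientations are given as a unit quaternion [x, y, z, w].
In Python, from rig import ctrl, vision, job gives the robot as it stands.
- The arm moves only by the tool arm_command, never from a script. Its argument "targets" is a list of rows, each an object of numbers: "x", "y", "z": the shift along the tool's x, y, z in m; "ax", "ay", "az": the turn, a rotation vector about the tool's x, y, z in degrees; "hand": the opening, from 0 (shut) to 1 (fully open). In form: [{"x": .., "y": .., "z": .., "ax": .., "ay": .., "az": .., "hand": ..}, ...]. A call has exactly 10 rows; each row is the pose to reach, as a shift and turn from the pose commanded when the call began, along the tool's axes at that moment; what a row does not reach only later rows make up. A row lasts 1/8 s, in which the tool goes at most 62.5 mm and 10.7 degrees, less where a joint would pass 70% of its speed; a pose out of reach is approached as far as the arm can. A call with a gripper value outside its range is refused whole. The fingers move at their own pace and stop on an object; the grip force is fixed at half the most. Time passes only in rows, so rows that repeat a pose let the fingers close, or fill a call up. It gives the time, the measured TCP pose, the force and the opening at its end, in the units of the state.
- ctrl.get_state(): the state, without advancing time (a new reading comes with each control period).
- vision.read_camera(name): name is "scene" or "top"; returns a dict with "frame" (420x560x3 uint8, blue, green, red), "fovy" (degrees; the focal length in pixels is half the picture's height over the tangent of half this angle, whatever the lens; pixels are square), "cx", "cy" (the principal point, pixels), "R" (3x3) and "t" (3): a world point X has camera coordinates R X + t. Camera axes: x right, y down, z forward; pixel columns grow to the right and rows downward; lengths in m; the calibration is good to about 2 mm. A picture is of the moment at which its call begins. There is no depth.
- job.close_job(): hands the job in, once; it reports no verdict.
Trained networks look in the newest picture that a camera, given by its name, has taken for a name from the list of things; names that differ only in an ending like _2 or _b are one class to them, and where a whole thing is asked for, a point or a joint stands for the part that bears it (a point fixed in the world has none). Each returns a list of dicts, best first, with "score" (0 to 1); they miss things now and then, are a little off and sometimes report something else, mostly with a low value. They report only what shows in the picture. A call takes as long as a camera call. They do not tell look-alikes from the thing itself.
- vision.look_for(camera, target): "xyz" ([x, y, z] in m, in the coordinates of the camera as it stood for that picture, good to about 4 mm: the middle of the surface that is visible of it).
The state is a dict: "time_s": time; "joint_pos": joint angles; "qvel": joint speeds; "tau": joint torques, N m; "eef_pos": TCP position; "tool_rot": TCP orientation; "ft_force": force on the tool from outside, world axes, zero at the start; "wrist_torque": the same for the moment, N m; "gripper_width": finger opening in m.
Only numpy, scipy, OpenCV 4.12 (cv2) and the standard library are available. Lean on these libraries where they do the work, as an engineer would, in place of code of your own. Each camera call takes 0.05 s, during which the arm holds its last target.

TASK

Stand the small glass feeding bottle in the open mouth of the white return lane, between the low curbs in front of its sprung gate. Then push it along the lane through the gate until it is pressed gently but definitely against the sprung cushion at the far end, never squashing the cushion flat, and withdraw so that the gate swings shut behind the upright bottle. Do not tip the bottle over, and leave everything else on the shelf where it is.

Things in the scene. Friction and masses are not known exactly. Their poses are not given: they have to be found in the camera images.
- bottle: The small squat feeding bottle to return: glass body 54 mm across, straight sides for 46 mm, then a shoulder, white collar 43 mm across and domed cap; 80 mm high, 0.13 to 0.22 kg, standing upright. Origin: centre of its underside, z up. It, the tall bottle and the mug stand in any order at three places to the robot's right, centres 120 mm or more apart.
- bay: White return lane fixed to the shelf: tray 290 x 84 mm, 6 mm thick, no roof (fingers pointing down can travel along it). Origin on the shelf surface under the middle of the shut gate; x runs along the lane, the way in, z up. Curbs in the mouth: inner faces y = +-31 mm. Walls at x = 5 to 205 mm, 36 mm above the shelf: inner faces y = -31 and +35 mm. Gate posts at x = 0, 48 mm high.
- mouth (a point): Middle of the lane's open mouth, on the tray's top face, 42 mm before the gate and 6 mm above the shelf; where the bottle is to be stood. Same axes as the lane. The mouth spans 85 mm before the gate, between two low curbs 62 mm apart whose tops are 20 mm above the shelf; no walls there.
- far_end (a point): Middle of the far end of the tray, on its top face, 205 mm beyond the gate. Before it a steel end stop with a sprung black rubber cushion (50 mm wide, 8 to 38 mm above the tray) stands across the lane, clipped on at a different place each time: cushion face 132 to 165 mm beyond the gate, so the seated bottle's axis is 105 to 138 mm beyond. Not measured: feel for it.
- hinge (a point): Point on the gate's vertical hinge axis, at x = 0, y = +38.5 mm of the lane, 28 mm above the shelf. The gate is a steel panel 5 mm thick, 12 to 44 mm above the shelf; its free end is 66 mm from the hinge. A bottle seated on the cushion is clear of its swing. The gate tends to roll a pushed bottle aside: two fingertips some 20 mm apart cradle it from behind.
- gate (a joint): Gate angle, rad: 0 shut across the lane, up to 1.55 swung inward (+x of the lane); it opens only inward. A spring shuts it: 0.105 N m when shut, 0.21 N m wide open, so some 3 to 6 N on bottle or fingers, partly sideways. Let go, it swings shut within about a second.
- cushion (a joint): Travel of the sprung cushion along the lane, m: 0 at rest, 0.008 squashed flat. Spring 2.5 N per mm from zero. Well seated is 2 to 4 mm (5 to 10 N); below 1.5 mm is too little, above 6.5 mm (16 N) too much. Let go, it pushes the bottle back by those few mm at most. It does not tell where the cushion stands.
- tall_bottle: Bystander: tall glass feeding bottle, 60 mm across, 156 mm high. Origin: centre of its underside.
- mug: Bystander: white ceramic mug, 72 mm across, 85 mm high, its handle on its own +y side. Origin: centre of its underside.
- bowl: Bystander: white plastic bowl, 130 mm across, 50 mm high, beyond the lane. Origin: centre of its underside.
- rattle: Bystander: wooden clutch rattle lying beyond the lane's far end, 108 mm long along its x axis, 40 mm thick. Origin: under its middle.
- teether: Bystander: flat silicone teething ring, 68 mm across, 10 mm thick, near the robot. Origin: centre of its underside.
- spoon: Bystander: feeding spoon lying beyond the lane, 150 mm long along its x axis. Origin: under its middle.
Mind the look-alikes: they are no part of the job. What is shaped like the bottle but red is not meant.

How it is judged:
By the outcome, as a careful person would: the job done as asked, in the order asked, and still so for the second after the job is handed in, with the robot touching nothing.
It also fails if it takes over 64 s, if anything falls off the work surface, if the arm or the gripper's body presses on something with over 40 N, if the wrist force passes 120 N, or if a joint passes its speed limit or range.

## Working session

There is one attempt and no reset: what is moved stays moved. The work goes in short steps, Python scripts to look and compute and a tool call to move; the robot and the scene stay as the last step left them, time stands still between calls to the robot, and variables do not carry over. Pictures are saved under pics/ and viewed, and the job is handed in when it is done.

Besides the shell and the picture viewer there is one more tool, called after "Emit:" as name(argument=value, ...), one argument or row to a line, values as JSON. arm_command: Moves the arm, as the interface text tells. Its arguments: {"type":"object","properties":{"targets":{"type":"array"}},"required":["targets"]}

```bash
ls; mkdir -p pics; cat > h.py <<'E'
import numpy as np, cv2
from rig import ctrl, vision, job
def K(c):
    f=c["frame"].shape[0]/2/np.tan(np.radians(c["fovy"])/2); return f,c["cx"],c["cy"]
def toworld(c,p): return np.array(c["R"]).T@(np.array(p)-np.array(c["t"]))
def proj(c,X):
    f,cx,cy=K(c); p=np.array(c["R"])@np.array(X)+np.array(c["t"]); return np.array([cx+f*p[0]/p[2],cy+f*p[1]/p[2]])
def ray(c,uv,z):
    f,cx,cy=K(c); d=np.array(c["R"]).T@np.array([(uv[0]-cx)/f,(uv[1]-cy)/f,1]); o=-np.array(c["R"]).T@np.array(c["t"])
    return o+d*(z-o[2])/d[2]
E
python3 - <<'E'
from h import *
s=ctrl.get_state(); print(s["time_s"],s["eef_pos"],s["tool_rot"],s["gripper_width"])
for n in ["scene","top"]:
    c=vision.read_camera(n); cv2.imwrite(f"pics/{n}0.png",c["frame"]); print(n,K(c),-np.array(c["R"]).T@c["t"])
    for t in ["bottle","bay","gate","hinge","cushion","tall_bottle","mug","bowl"]:
        for r in vision.look_for(n,t)[:3]:
            w=toworld(c,r["xyz"]); print(t,round(r["score"],2),w.round(3),proj(c,w).round())
E
```

```text
pics
0.0 [ 0.30964681 -0.6546164   0.23014562] [-0.15518753  0.69068609 -0.68914488  0.15475426] 0.085296803857862
scene (np.float64(402.4299218051464), 287.01594570072524, 215.15624856069988) [ 1.19205156 -0.0333811   0.64910765]
bottle 0.89 [ 0.603 -0.243  0.049] [181. 239.]
bottle 0.83 [ 0.673 -0.332  0.049] [129. 266.]
bay 0.72 [0.553 0.073 0.01 ] [329. 232.]
gate 0.48 [0.53  0.016 0.043] [303. 215.]
hinge 0.73 [0.558 0.07  0.006] [328. 235.]
cushion 0.46 [0.574 0.156 0.038] [369. 229.]
mug 0.96 [ 0.454 -0.26   0.053] [184. 192.]
mug 0.35 [0.554 0.071 0.013] [328. 231.]
bowl 0.94 [ 0.744 -0.144  0.026] [224. 301.]
top (np.float64(519.2351648547461), 286.20043128545785, 206.15552388572053) [ 0.42252508 -0.01331751  1.31185199]
bottle 0.84 [ 0.65  -0.332  0.062] [411. 165.]
bottle 0.81 [ 0.581 -0.237  0.067] [373. 193.]
bottle 0.3 [0.767 0.098 0.016] [235. 127.]
bay 0.76 [0.559 0.064 0.008] [251. 208.]
gate 0.61 [0.548 0.018 0.041] [269. 211.]
hinge 0.53 [0.47  0.353 0.029] [133. 247.]
cushion 0.56 [0.571 0.16  0.037] [211. 203.]
tall_bottle 0.76 [ 0.521 -0.379  0.114] [439. 214.]
mug 0.78 [ 0.437 -0.274  0.023] [388. 253.]
bowl 0.83 [ 0.768 -0.146  0.021] [331. 124.]
```

```bash
python3 - <<'E'
import cv2
a=cv2.imread("pics/scene0.png");b=cv2.imread("pics/top0.png")
cv2.imwrite("pics/scene0b.png",cv2.resize(a,(800,600),interpolation=3))
cv2.imwrite("pics/top0b.png",cv2.resize(b,(800,600),interpolation=3))
cv2.imwrite("pics/topbay.png",cv2.resize(b[150:270,140:340],(800,480),interpolation=2))
E
```

```text
(no output)
```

View pics/scene0b.png

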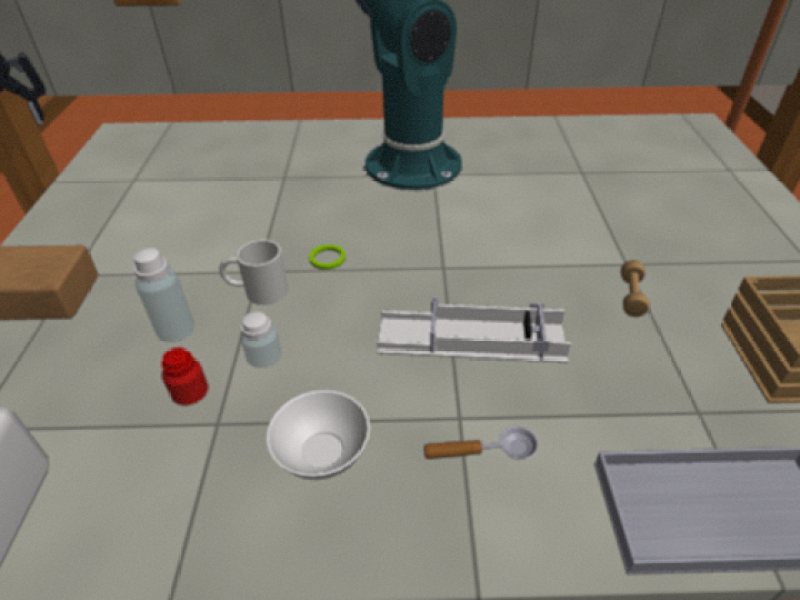

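View pics/top0b.png

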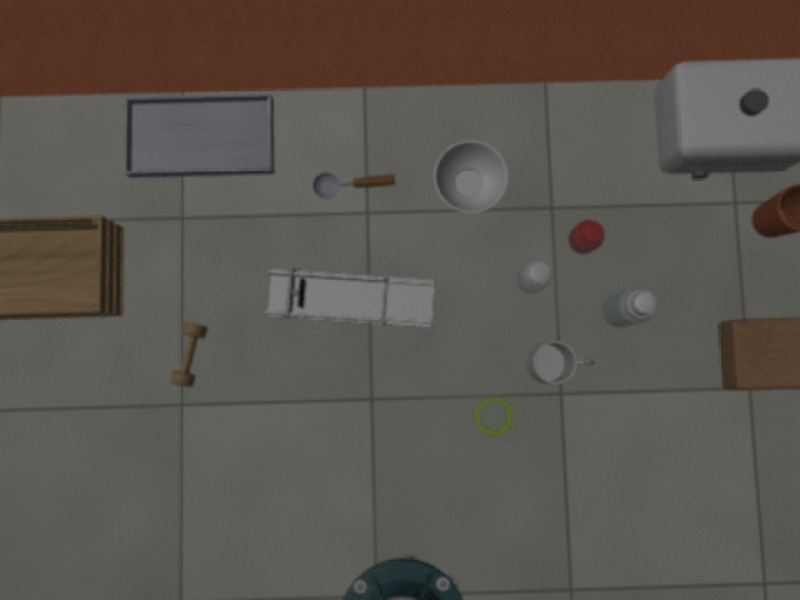

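View pics/topbay.png

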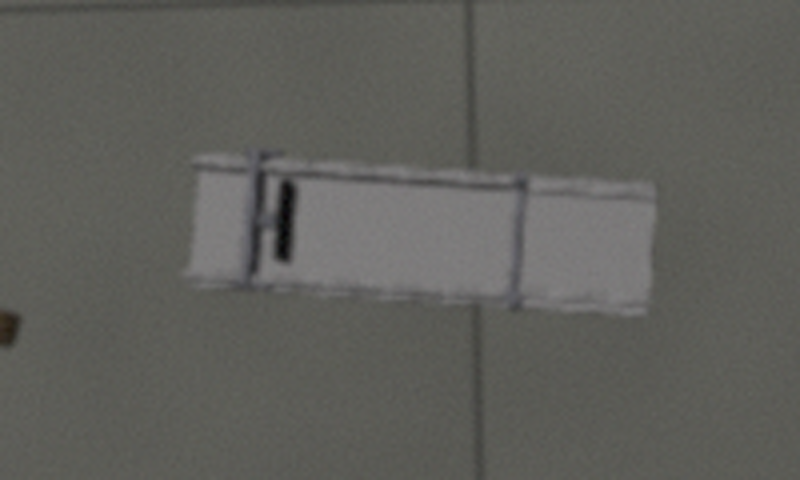

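The target is the clear glass bottle with the white cap, scene (181,239) and top (373,193). The red look-alike is at scene (129,266) and top (411,165), and the tall bottle at scene (118,205). I'll confirm this in a crop and fit the lane.

```bash
cat > fit.py <<'E'
from h import *
from scipy.optimize import minimize
def boxes():
    B=[(-.085,.205,-.042,.042,0,.006),(-.085,0,-.036,-.031,0,.020),(-.085,0,.031,.036,0,.020),(.005,.205,-.036,-.031,0,.036),(.005,.205,.035,.040,0,.036)]
    return B
def corners(b): return np.array([[x,y,z] for x in b[:2] for y in b[2:4] for z in b[4:]])
def pose(p):
    a=p[2]; return np.array([[np.cos(a),-np.sin(a),0],[np.sin(a),np.cos(a),0],[0,0,1]]),np.array([p[0],p[1],0])
def sil(c,p,S=4):
    R,t=pose(p); m=np.zeros((420*S,560*S),np.uint8)
    for b in boxes():
        P=np.array([proj(c,R@q+t) for q in corners(b)])*S
        cv2.fillConvexPoly(m,cv2.convexHull(np.round(P).astype(np.int32)),255)
    return cv2.resize(m,(560,420),interpolation=cv2.INTER_AREA)/255.
E
python3 - <<'E'
from fit import *
cs={n:vision.read_camera(n) for n in ["scene","top"]}
# red/bottle crop
f=cs["scene"]["frame"]; cv2.imwrite("pics/cropb.png",cv2.resize(f[160:300,80:240],(686,600),interpolation=2))
M={}
for n,c in cs.items():
    g=cv2.GaussianBlur(c["frame"],(0,0),.8).astype(int)
    r=(int(150),270,140,340) if n=="top" else (200,262,255,410)
    p0=np.array([.548,.018,np.pi/2-.05])
    sub=g[r[0]:r[1],r[2]:r[3]]
    print(n,np.median(sub.reshape(-1,3),0),np.percentile(sub.reshape(-1,3),95,axis=0))
    d=sub[...,0]-sub[...,1]
    br=sub.mean(2); w=np.zeros((420,560)); 
    lo=np.median(br) if n=="top" else np.percentile(br,20); hi=np.percentile(br,95)
    m=np.clip((br-lo)/(hi-lo),0,1); w[r[0]:r[1],r[2]:r[3]]=(m>.45)
    mm=cv2.morphologyEx(w.astype(np.uint8),cv2.MORPH_CLOSE,np.ones((9,9)))
    nl,lab,st,_=cv2.connectedComponentsWithStats(mm); k=1+np.argmax(st[1:,4]); M[n]=(lab==k).astype(float)
    print(st[k])
def cost(p,ns=("scene","top")): return sum(np.abs(sil(cs[n],p)-M[n]).sum()/M[n].sum() for n in ns)
for ns in [("scene","top"),("top",),("scene",)]:
    best=None
    for a in (-.1,-.03,.03):
        sx=np.array([[0,0,0],[.015,0,0],[0,.015,0],[0,0,.08]])+[.55,.02,np.pi/2+a]
        q=minimize(cost,sx[0],args=(ns,),method="Nelder-Mead",options=dict(initial_simplex=sx,xatol=1e-4,fatol=1e-4))
        if best is None or q.fun<best.fun: best=q
    print(ns,best.x,best.fun)
    if len(ns)==2: np.save("lane.npy",best.x)
p=np.load("lane.npy")
ims=[]
for n,c in cs.items():
    r=(150,270,140,340) if n=="top" else (190,270,250,410)
    k=4 if n=="top" else 5
    im=cv2.resize(c["frame"][r[0]:r[1],r[2]:r[3]],None,fx=k,fy=k,interpolation=2)
    R,t=pose(p)
    for b in boxes():
        q=[((proj(c,R@x+t)-[r[2],r[0]]+.5)*k).astype(int) for x in corners(b)]
        for i in range(8):
            for j in (1,2,4):
                if not i&j: cv2.line(im,tuple(map(int,q[i])),tuple(map(int,q[i|j])),(0,255,0) if b[5]<.01 else (0,0,255),1)
    cv2.imwrite(f"pics/fit_{n}.png",im)
E
```

```text
scene [136. 146. 146.] [191. 192. 196.]
[ 265  217  134   36 2361]
top [87. 93. 93.] [123. 123. 124.]
[ 187  188  117   41 3592]
('scene', 'top') [0.55331407 0.01685429 1.46332456] 1.073831612158942
('top',) [0.55392027 0.01772554 1.46279321] 0.07703065636053974
('scene',) [0.55000303 0.01519951 1.47468793] 0.9751617377149927
```

View pics/fit_scene.png

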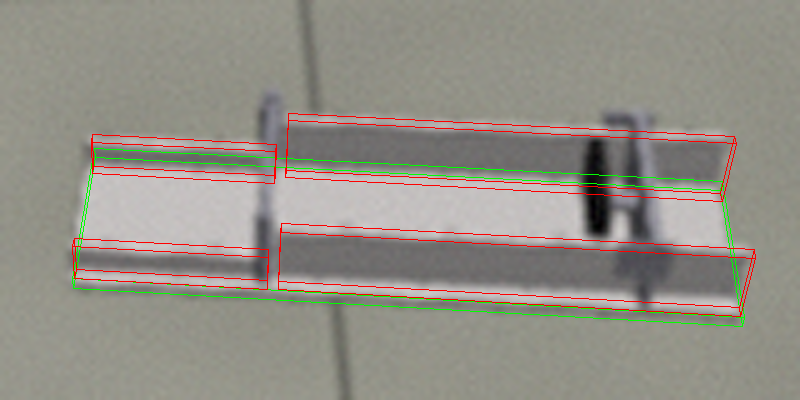

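View pics/fit_top.png

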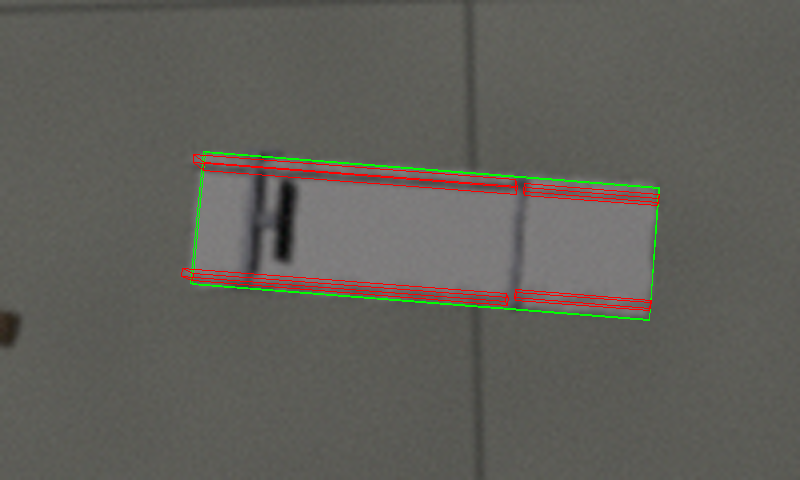

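View pics/cropb.png

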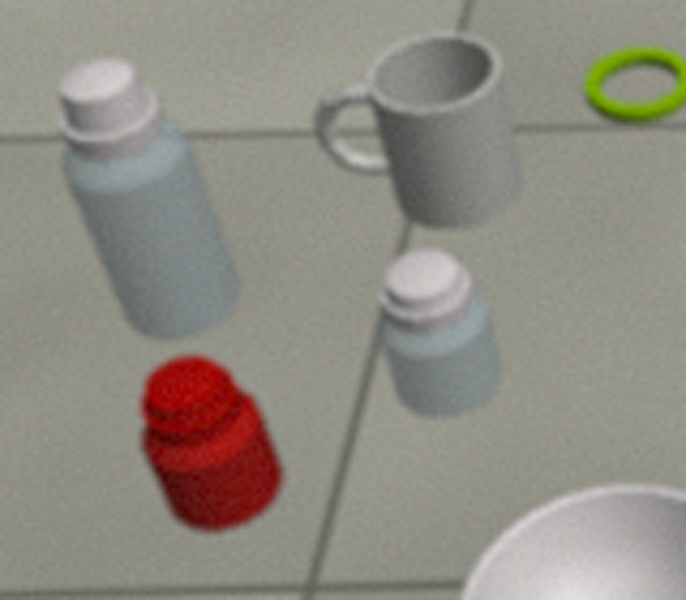

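```bash
python3 - <<'E'
from fit import *
for n,(r0,r1,c0,c1),k in [("scene",(195,270,255,355),8),("scene",(195,270,320,420),8),("top",(175,245,180,280),8)]:
    f=cv2.imread(f"pics/{n}0.png")[r0:r1,c0:c1]
    f=cv2.normalize(f,None,0,255,cv2.NORM_MINMAX)
    im=cv2.resize(f,None,fx=k,fy=k,interpolation=2)
    for u in range(c0,c1,10): cv2.putText(im,str(u),((u-c0)*k,10),0,.35,(0,0,255)); cv2.line(im,((u-c0)*k,12),((u-c0)*k,20),(0,0,255))
    for v in range(r0,r1,10): cv2.putText(im,str(v),(0,(v-r0)*k+4),0,.35,(0,0,255))
    cv2.imwrite(f"pics/z_{n}{c0}.png",im)
E
```

```text
(no output)
```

View pics/z_scene255.png

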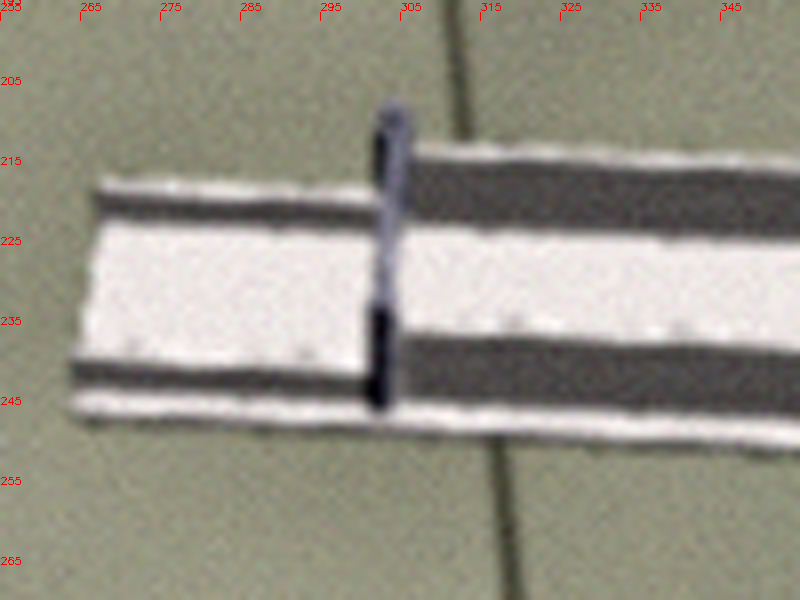

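View pics/z_scene320.png

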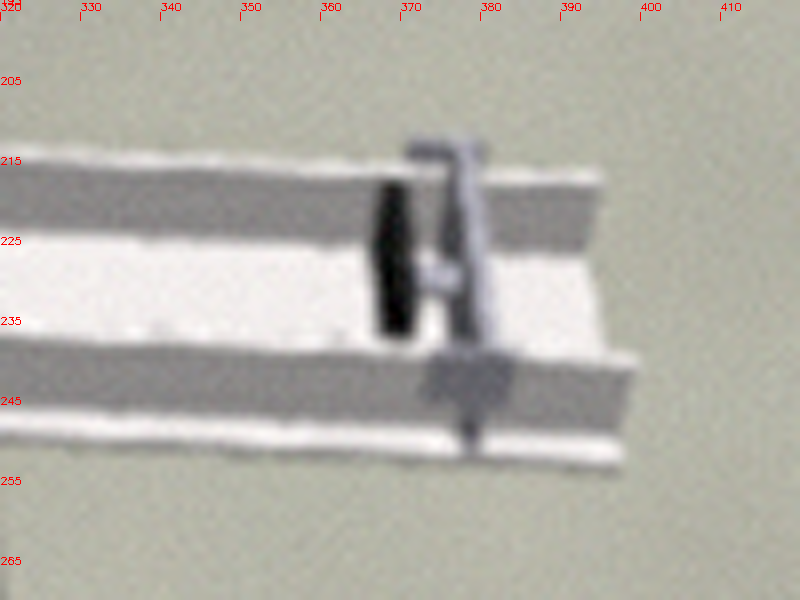

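View pics/z_top180.png

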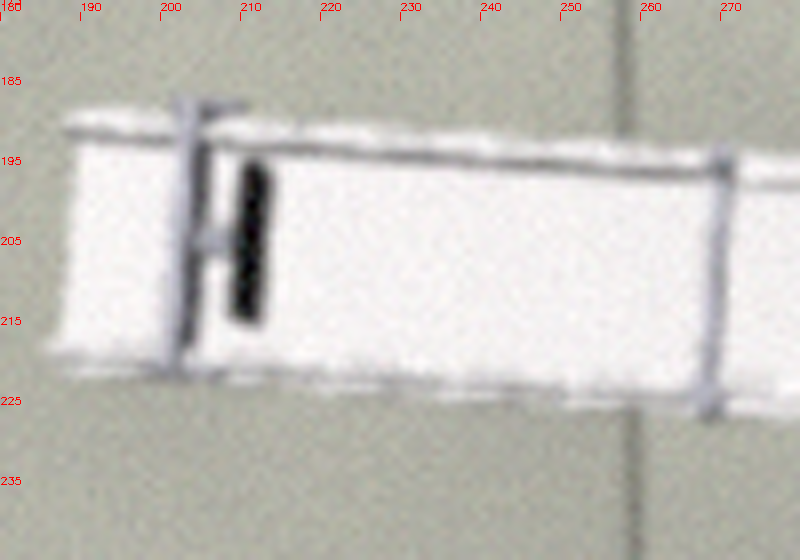

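```bash
python3 - <<'E'
from fit import *
from scipy.optimize import least_squares
cs={n:vision.read_camera(n) for n in ["scene","top"]}
D=[("scene",(.205,-.042,.006),(397.3,252.2)),("scene",(-.085,-.042,.006),(263.5,246)),("scene",(.205,.035,.006),(392.4,226.1)),("scene",(-.085,.031,.006),(267,222.4)),
("top",(-.085,-.042,.006),(303.3,195.3)),("top",(-.085,.042,.006),(301.2,228)),("top",(.205,-.031,.006),(188.9,192)),("top",(.005,-.031,.006),(267,197))]
def res(p,ns):
    R,t=pose(p); return np.concatenate([proj(cs[n],R@np.array(a)+t)-b for n,a,b in D if n in ns])
for ns in (["scene","top"],["scene"],["top"]):
    q=least_squares(res,[.55,.02,1.5],args=(ns,),loss="soft_l1"); print(ns,q.x.round(4),res(q.x,ns).reshape(-1,2).round(1).tolist())
    if len(ns)==2: np.save("lane.npy",q.x)
p=np.load("lane.npy");R,t=pose(p)
for n,c in cs.items():
    r=(150,270,140,340) if n=="top" else (190,270,250,410)
    k=4 if n=="top" else 5
    im=cv2.resize(c["frame"][r[0]:r[1],r[2]:r[3]],None,fx=k,fy=k,interpolation=2)
    for b in boxes():
        q=[((proj(c,R@x+t)-[r[2],r[0]]+.5)*k).astype(int) for x in corners(b)]
        for i in range(8):
            for j in (1,2,4):
                if not i&j: cv2.line(im,tuple(map(int,q[i])),tuple(map(int,q[i|j])),(0,255,0) if b[5]<.01 else (0,0,255),1)
    cv2.imwrite(f"pics/fit2_{n}.png",im)
# cushion face at top: pixel
c=cs["top"]
print("cushion face lane", (R.T@(ray(c,(213.2,205),.044)-t)).round(4))
c=cs["scene"]
print("cushion face scene", (R.T@(ray(c,(366.8,218),.044)-t)).round(4))
# bottle: base/cap
for n,col in [("scene",0),("top",0)]:
    r0=(200,270,150,215) if n=="scene" else (165,225,340,410)
    f=cv2.normalize(cs[n]["frame"][r0[0]:r0[1],r0[2]:r0[3]],None,0,255,cv2.NORM_MINMAX)
    im=cv2.resize(f,None,fx=8,fy=8,interpolation=2)
    for u in range(r0[2],r0[3],10): cv2.putText(im,str(u),((u-r0[2])*8,10),0,.35,(0,0,255))
    for v in range(r0[0],r0[1],10): cv2.putText(im,str(v),(0,(v-r0[0])*8+4),0,.35,(0,0,255))
    cv2.imwrite(f"pics/bz_{n}.png",im)
E
```

```text
['scene', 'top'] [0.5545 0.0165 1.4825] [[1.2, -0.2], [0.6, 0.2], [1.4, 0.9], [0.4, 0.8], [0.9, -0.0], [1.1, 0.3], [0.8, 0.8], [1.5, 0.5]]
['scene'] [0.553  0.0146 1.4817] [[0.2, -0.7], [-0.3, -0.3], [0.5, 0.5], [-0.4, 0.3]]
['top'] [0.5554 0.0193 1.4771] [[-0.1, -0.2], [-0.1, 0.1], [-0.2, -0.0], [0.5, 0.1]]
cushion face lane [0.1379 0.0004 0.044 ]
cushion face scene [0.1377 0.0205 0.044 ]
```

View pics/fit2_scene.png

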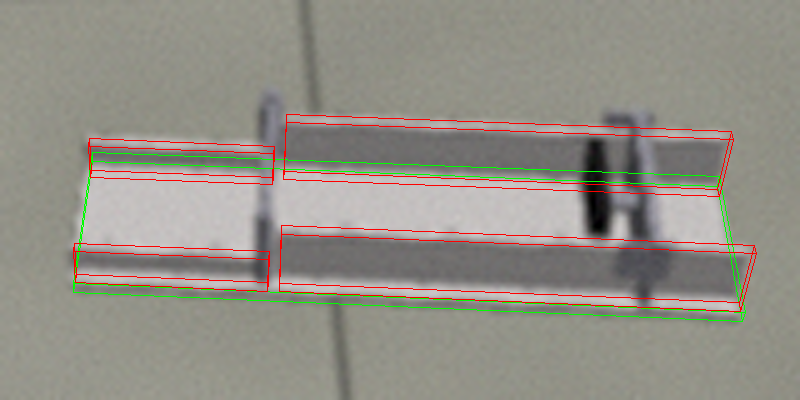

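View pics/fit2_top.png

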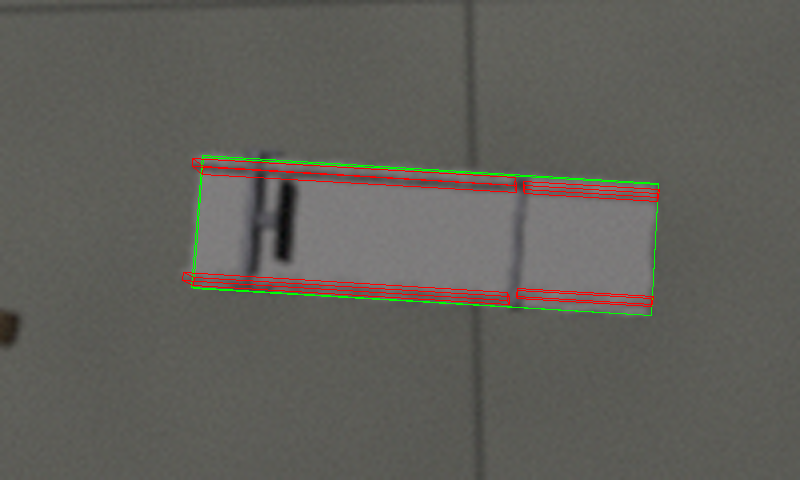

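View pics/bz_scene.png

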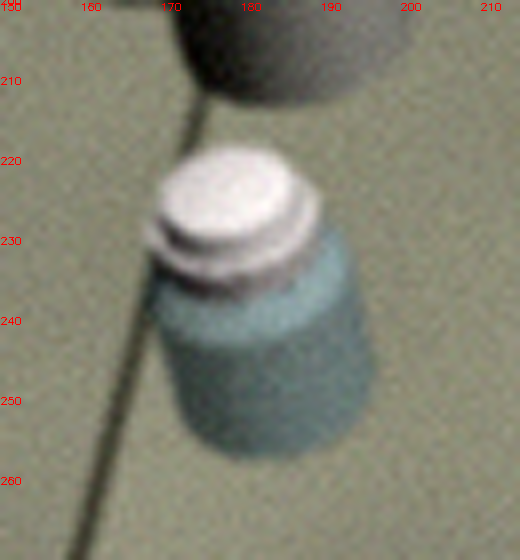

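View pics/bz_top.png

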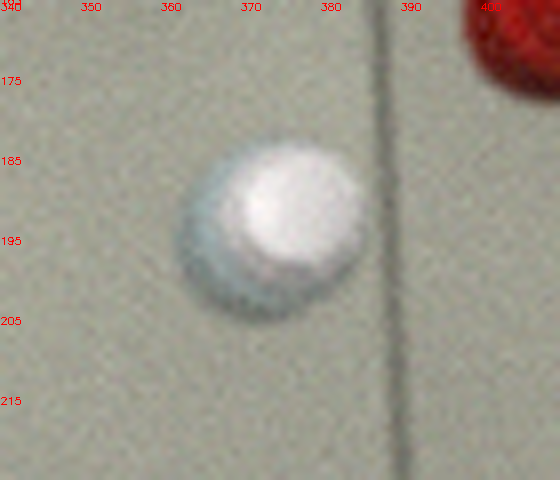

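```bash
python3 - <<'E'
from fit import *
from scipy.optimize import least_squares
cs={n:vision.read_camera(n) for n in ["scene","top"]}
th=np.linspace(0,2*np.pi,73)
def hull(c,x,y):
    return np.array([proj(c,(x+r*np.cos(a),y+r*np.sin(a),z)) for r,z in [(.027,0),(.027,.046),(.0215,.054),(.0215,.066)] for a in th])
def res(p,ns):
    o=[]
    if "scene" in ns:
        h=hull(cs["scene"],*p)+.0; o+= [h[:,0].max()-196.2, h[:,1].max()-256.6, h[:,0].min()-168]
    if "top" in ns:
        h=hull(cs["top"],*p); o+= [h[:,0].min()-361.8,h[:,1].max()-204.6,h[:,0].max()-385.3,h[:,1].min()-182]
    return np.array(o)
for ns in (["scene","top"],["scene"],["top"]):
    q=least_squares(res,[.6,-.24],args=(ns,)); print(ns,q.x.round(4),res(q.x,ns).round(1))
from scipy.spatial.transform import Rotation as Ro
s=ctrl.get_state(); print(Ro.from_quat(s["tool_rot"]).as_matrix().round(3),s["ft_force"],s["time_s"])
E
```

```text
['scene', 'top'] [ 0.5851 -0.246 ] [ 1.1  1.2 -0.   0.   1.   1.2 -0.1]
['scene'] [ 0.5814 -0.2477] [ 0.5 -0.  -0.5]
['top'] [ 0.5863 -0.2444] [-0.6  0.6  0.6 -0.6]
[[-0.904 -0.     0.428]
 [-0.428  0.    -0.904]
 [ 0.    -1.    -0.   ]] [-0.35803723  0.5896418   0.08107175] 1.2
```

The crop shows the clear bottle with the white collar as the target, with the red look-alike to its lower left. The bottle is at about (0.584, -0.246), and the lane at about (0.554, 0.017) with yaw 1.48. I'll move above the bottle with the jaws across the lane direction.

Emit:
arm_command(
  targets=[
    {"x":-0.047,"y":0,"z":-0.028,"ay":-7,"hand":1},
    {"x":-0.094,"y":0,"z":-0.056,"ay":-14,"hand":1},
    {"x":-0.141,"y":0,"z":-0.084,"ay":-21,"hand":1},
    {"x":-0.188,"y":0,"z":-0.112,"ay":-28,"hand":1},
    {"x":-0.235,"y":0,"z":-0.14,"ay":-35,"hand":1},
    {"x":-0.282,"y":0,"z":-0.168,"ay":-42,"hand":1},
    {"x":-0.329,"y":0,"z":-0.196,"ay":-49,"hand":1},
    {"x":-0.376,"y":0.0,"z":-0.224,"ay":-56,"hand":1},
    {"x":-0.423,"y":0.04,"z":-0.252,"ay":-59.5,"hand":1},
    {"x":-0.423,"y":0.1,"z":-0.252,"ay":-59.5,"hand":1},
  ],
)

```text
validation failed for argument at $.ta...
```

```bash
cat >> h.py <<'E'
from scipy.spatial.transform import Rotation as Ro
def st():
    s=ctrl.get_state(); R=Ro.from_quat(s["tool_rot"]).as_matrix()
    print(round(s["time_s"],2),"pos",np.array(s["eef_pos"]).round(4),"x",R[:,0].round(3),"y",R[:,1].round(3),"z",R[:,2].round(3),"F",np.array(s["ft_force"]).round(1),"w",round(s["gripper_width"],4)); return s,R
def shift(target,R,pos): print("tool shift",(R.T@(np.array(target)-pos)).round(4))
def snap(n,tag,crop=None,k=1):
    c=vision.read_camera(n); f=c["frame"]
    if crop: r0,r1,c0,c1=crop; f=f[r0:r1,c0:c1]
    cv2.imwrite(f"pics/{tag}.png",cv2.resize(f,None,fx=k,fy=k,interpolation=2)); return c
E
python3 - <<'E'
from h import *
snap("scene","s1",(120,290,110,310),4); s,R=st(); shift([.584,-.246,.018],R,s["eef_pos"])
E
```

```text
1.25 pos [ 0.3099 -0.6554  0.2313] x [-0.904 -0.428  0.   ] y [-0. -0. -1.] z [ 0.428 -0.904 -0.   ] F [-0.5  1.3  0.1] w 0.0854
tool shift [-0.4228  0.2133 -0.2529]
```

View pics/s1.png

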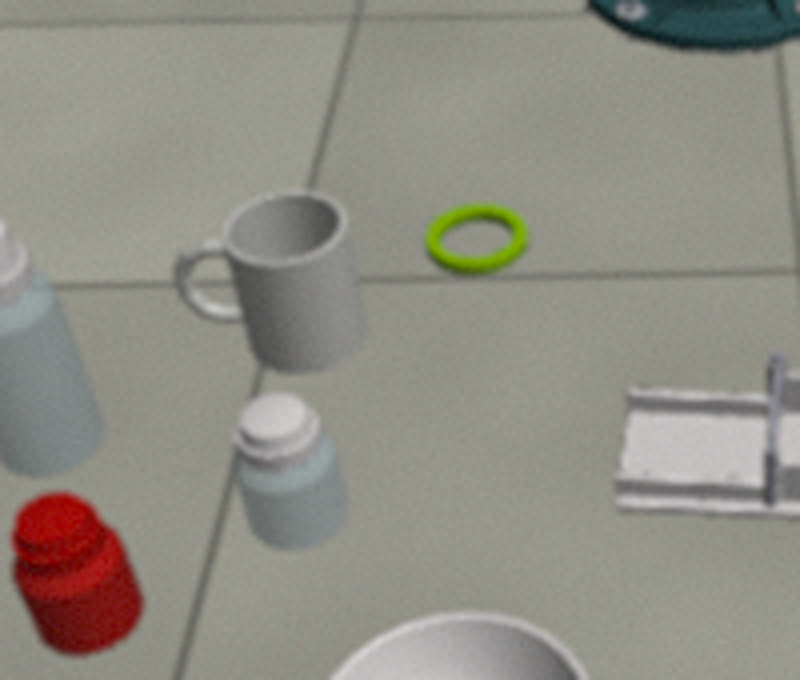

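All keys are needed in each row, so I'm resending it in full.

Emit:
arm_command(
  targets=[
    {"x":-0.047,"y":0,"z":-0.028,"ax":0,"ay":-7,"az":0,"hand":1},
    {"x":-0.094,"y":0,"z":-0.056,"ax":0,"ay":-14,"az":0,"hand":1},
    {"x":-0.141,"y":0,"z":-0.084,"ax":0,"ay":-21,"az":0,"hand":1},
    {"x":-0.188,"y":0,"z":-0.112,"ax":0,"ay":-28,"az":0,"hand":1},
    {"x":-0.235,"y":0,"z":-0.14,"ax":0,"ay":-35,"az":0,"hand":1},
    {"x":-0.282,"y":0,"z":-0.168,"ax":0,"ay":-42,"az":0,"hand":1},
    {"x":-0.329,"y":0,"z":-0.196,"ax":0,"ay":-49,"az":0,"hand":1},
    {"x":-0.376,"y":0,"z":-0.224,"ax":0,"ay":-56,"az":0,"hand":1},
    {"x":-0.423,"y":0.04,"z":-0.252,"ax":0,"ay":-59.5,"az":0,"hand":1},
    {"x":-0.423,"y":0.1,"z":-0.252,"ax":0,"ay":-59.5,"az":0,"hand":1},
  ],
)

```text
time_s: 2.5
eef_pos: [0.591, -0.2417, 0.1341]
tool_rot: [0.476, -0.518, 0.522, -0.482]
ft_force: [0.4, -2.0, 0.3]
gripper_width: 0.0853
```

```bash
python3 - <<'E'
from h import *
snap("scene","s2",(120,290,110,310),4); s,R=st(); shift([.584,-.246,.018],R,s["eef_pos"])
E
```

```text
2.55 pos [ 0.5824 -0.2414  0.1238] x [-0.084 -0.996 -0.005] y [-0.009  0.006 -1.   ] z [ 0.996 -0.084 -0.009] F [-2.   0.9 -4.3] w 0.0853
tool shift [0.005  0.1057 0.003 ]
```

View pics/s2.png

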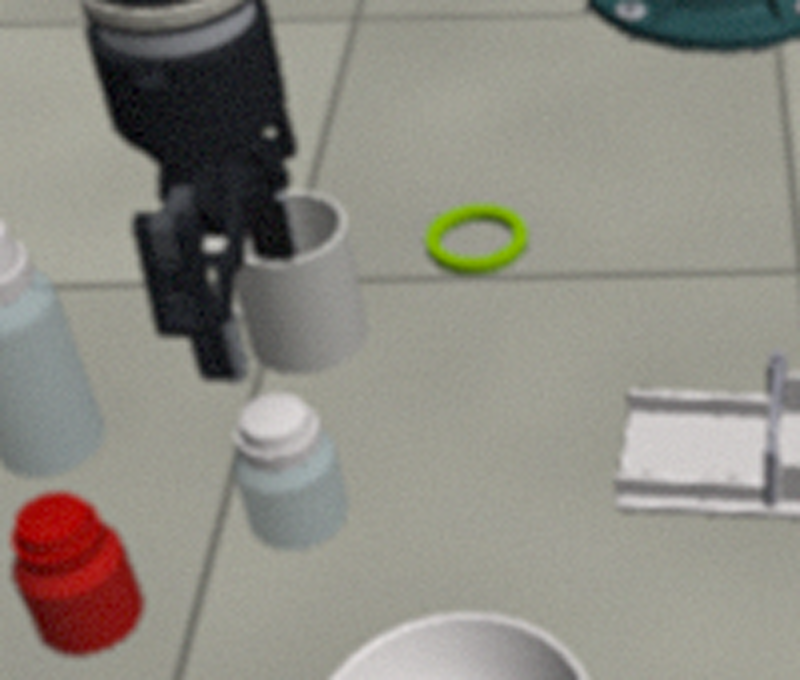

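Emit:
arm_command(
  targets=[
    {"x":0,"y":0,"z":0,"ax":0,"ay":0,"az":0,"hand":1},
    {"x":0,"y":0.02,"z":0,"ax":0,"ay":0,"az":0,"hand":1},
    {"x":0,"y":0.035,"z":0,"ax":0,"ay":0,"az":0,"hand":1},
    {"x":0,"y":0.05,"z":0,"ax":0,"ay":0,"az":0,"hand":1},
    {"x":0,"y":0.065,"z":0,"ax":0,"ay":0,"az":0,"hand":1},
    {"x":0,"y":0.08,"z":0,"ax":0,"ay":0,"az":0,"hand":1},
    {"x":0,"y":0.095,"z":0,"ax":0,"ay":0,"az":0,"hand":1},
    {"x":0,"y":0.11,"z":0,"ax":0,"ay":0,"az":0,"hand":1},
    {"x":0,"y":0.11,"z":0,"ax":0,"ay":0,"az":0,"hand":1},
    {"x":0,"y":0.11,"z":0,"ax":0,"ay":0,"az":0,"hand":1},
  ],
)

```text
time_s: 3.8
eef_pos: [0.5849, -0.2468, 0.0222]
tool_rot: [0.477, -0.522, 0.522, -0.477]
ft_force: [-0.4, 0.6, 0.4]
gripper_width: 0.0853
```

```bash
python3 - <<'E'
from h import *
snap("scene","s3",(150,290,130,300),4);snap("top","t3",(130,250,310,450),5); s,R=st(); shift([.584,-.246,.018],R,s["eef_pos"])
E
```

```text
3.9 pos [ 0.5852 -0.2469  0.0227] x [-0.09  -0.996  0.   ] y [ 0.001 -0.    -1.   ] z [ 0.996 -0.09   0.001] F [ 0.7  0.1 -0.4] w 0.0852
tool shift [-0.0008  0.0047 -0.0012]
```

View pics/s3.png

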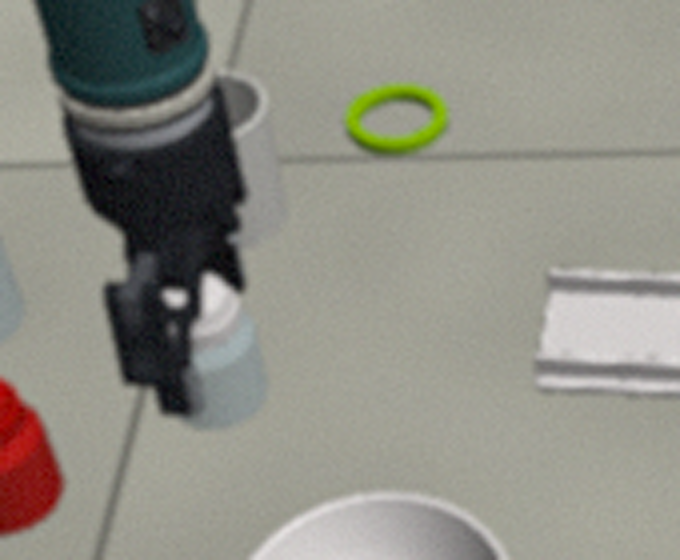

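View pics/t3.png

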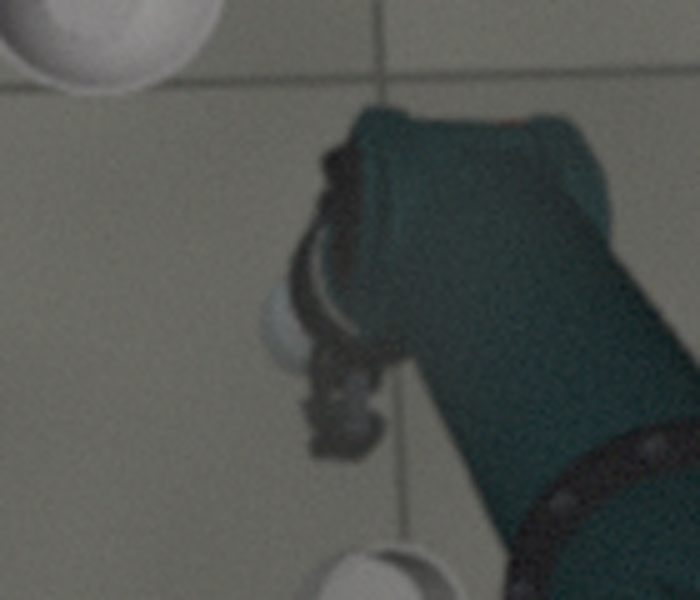

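```bash
python3 - <<'E'
from h import *
s,R=st(); p=np.array(s["eef_pos"])
for n in ("scene","top"):
    c=vision.read_camera(n)
    for h in (0,.013,.03):
        print(n,h,[proj(c,p+R@np.array([dx,-h,.05])).round(1) for dx in (-.011,0,.011)], "inner",[proj(c,p+R@np.array([dx,-h,.0427])).round(1) for dx in (-.011,0,.011)])
    print("bottle ax",proj(c,[.584,-.246,0.0]),proj(c,[.584,-.246,.03]))
E
```

```text
3.9 pos [ 0.5852 -0.2469  0.0227] x [-0.09  -0.996  0.   ] y [ 0.001 -0.    -1.   ] z [ 0.996 -0.09   0.001] F [ 0.7  0.1 -0.4] w 0.0852
scene 0 [array([181.6, 259.1]), array([176.3, 258.9]), array([171.1, 258.6])] inner [array([182.5, 256.5]), array([177.3, 256.2]), array([172.1, 256. ])]
scene 0.013 [array([180.4, 254.9]), array([175.1, 254.7]), array([169.8, 254.4])] inner [array([181.3, 252.3]), array([176.1, 252. ]), array([170.8, 251.8])]
scene 0.03 [array([178.9, 249.2]), array([173.5, 249. ]), array([168.1, 248.7])] inner [array([179.8, 246.6]), array([174.5, 246.3]), array([169.1, 246.1])]
bottle ax [184.93310535 248.19167131] [182.46216075 238.65537097]
top 0 [array([370.8, 174. ]), array([375.2, 174.2]), array([379.5, 174.5])] inner [array([370.7, 176.8]), array([375.1, 177.1]), array([379.4, 177.4])]
top 0.013 [array([371.7, 173.1]), array([376.1, 173.4]), array([380.5, 173.6])] inner [array([371.6, 176. ]), array([376. , 176.3]), array([380.4, 176.5])]
top 0.03 [array([372.9, 171.9]), array([377.3, 172.2]), array([381.8, 172.5])] inner [array([372.7, 174.9]), array([377.2, 175.1]), array([381.7, 175.4])]
bottle ax [372.41316507 195.52838903] [374.47513012 193.99893729]
```

Emit:
arm_command(
  targets=[
    {"x":0,"y":0.003,"z":0,"ax":0,"ay":0,"az":0,"hand":0.8},
    {"x":0,"y":0.003,"z":0,"ax":0,"ay":0,"az":0,"hand":0.7},
    {"x":0,"y":0.003,"z":0,"ax":0,"ay":0,"az":0,"hand":0.6},
    {"x":0,"y":0.003,"z":0,"ax":0,"ay":0,"az":0,"hand":0.5},
    {"x":0,"y":0.003,"z":0,"ax":0,"ay":0,"az":0,"hand":0.3},
    {"x":0,"y":0.003,"z":0,"ax":0,"ay":0,"az":0,"hand":0.2},
    {"x":0,"y":0.003,"z":0,"ax":0,"ay":0,"az":0,"hand":0.2},
    {"x":0,"y":0.003,"z":0,"ax":0,"ay":0,"az":0,"hand":0.2},
    {"x":0,"y":0.003,"z":0,"ax":0,"ay":0,"az":0,"hand":0.2},
    {"x":0,"y":0.003,"z":0,"ax":0,"ay":0,"az":0,"hand":0.2},
  ],
)

```text
time_s: 5.25
eef_pos: [0.5849, -0.2468, 0.0195]
tool_rot: [0.477, -0.522, 0.522, -0.477]
ft_force: [0.4, 0.3, 5.7]
gripper_width: 0.0526
```

```bash
python3 - <<'E'
from h import *
snap("scene","s4",(150,290,130,300),4); s,R=st()
a=1.4795; L=np.array([.5542,.017,0]); ex=np.array([np.cos(a),np.sin(a),0]); print(L+ex*-.042, ex)
shift(L+ex*-.042+[0,0,.12],R,s["eef_pos"])
E
```

```text
5.3 pos [ 0.5848 -0.2468  0.0195] x [-0.09  -0.996  0.   ] y [ 0. -0. -1.] z [ 0.996 -0.09   0.   ] F [-0.9  0.5  5.2] w 0.0525
[ 0.55037088 -0.02482509  0.        ] [0.09116955 0.99583538 0.        ]
tool shift [-0.2179 -0.1006 -0.0543]
```

View pics/s4.png

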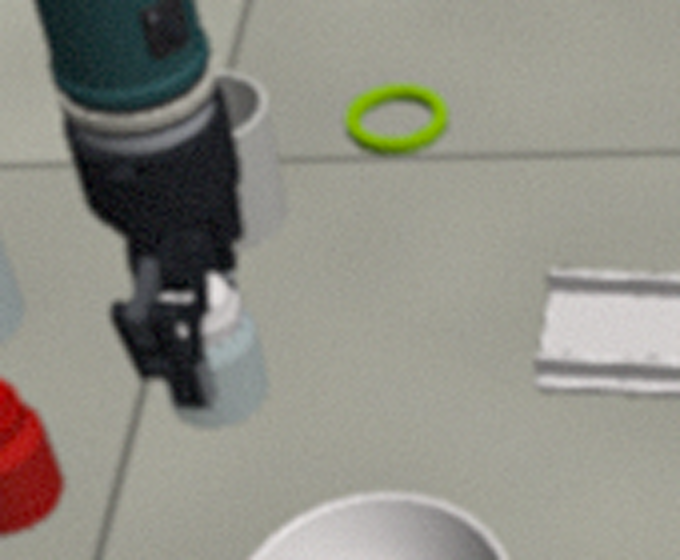

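Emit:
arm_command(
  targets=[
    {"x":0,"y":-0.02,"z":0,"ax":0,"ay":0,"az":0,"hand":0.2},
    {"x":0,"y":-0.05,"z":0,"ax":0,"ay":0,"az":0,"hand":0.2},
    {"x":-0.02,"y":-0.07,"z":-0.005,"ax":0,"ay":0,"az":0,"hand":0.2},
    {"x":-0.05,"y":-0.08,"z":-0.013,"ax":0,"ay":0,"az":0,"hand":0.2},
    {"x":-0.09,"y":-0.08,"z":-0.022,"ax":0,"ay":0,"az":0,"hand":0.2},
    {"x":-0.13,"y":-0.08,"z":-0.032,"ax":0,"ay":0,"az":0,"hand":0.2},
    {"x":-0.17,"y":-0.08,"z":-0.042,"ax":0,"ay":0,"az":0,"hand":0.2},
    {"x":-0.2,"y":-0.075,"z":-0.05,"ax":0,"ay":0,"az":0,"hand":0.2},
    {"x":-0.218,"y":-0.065,"z":-0.054,"ax":0,"ay":0,"az":0,"hand":0.2},
    {"x":-0.218,"y":-0.055,"z":-0.054,"ax":0,"ay":0,"az":0,"hand":0.2},
  ],
)

```text
time_s: 6.55
eef_pos: [0.5505, -0.0228, 0.0744]
tool_rot: [-0.477, 0.521, -0.521, 0.478]
ft_force: [-0.6, 0.4, -0.4]
gripper_width: 0.0525
```

Emit:
arm_command(
  targets=[
    {"x":0,"y":0,"z":0,"ax":0,"ay":0,"az":0,"hand":0.2},
    {"x":0,"y":0,"z":0,"ax":0,"ay":0,"az":0,"hand":0.2},
    {"x":0,"y":0,"z":0,"ax":0,"ay":0,"az":0,"hand":0.2},
    {"x":0,"y":0,"z":0,"ax":0,"ay":0,"az":0,"hand":0.2},
    {"x":0,"y":0,"z":0,"ax":0,"ay":0,"az":0,"hand":0.2},
    {"x":0,"y":0,"z":0,"ax":0,"ay":0,"az":0,"hand":0.2},
    {"x":0,"y":0,"z":0,"ax":0,"ay":0,"az":0,"hand":0.2},
    {"x":0,"y":0,"z":0,"ax":0,"ay":0,"az":0,"hand":0.2},
    {"x":0,"y":0,"z":0,"ax":0,"ay":0,"az":0,"hand":0.2},
    {"x":0,"y":0,"z":0,"ax":0,"ay":0,"az":0,"hand":0.2},
  ],
)

```text
time_s: 7.8
eef_pos: [0.5505, -0.0248, 0.074]
tool_rot: [-0.477, 0.522, -0.522, 0.477]
ft_force: [-0.0, -0.2, -1.7]
gripper_width: 0.0525
```

```bash
python3 - <<'E'
from h import *
c=snap("scene","s5",(120,270,210,400),4);snap("top","t5",(150,250,190,350),5); s,R=st()
a=1.4795; L=np.array([.5542,.017,0]); ex=np.array([np.cos(a),np.sin(a),0])
shift(L+ex*-.042+[0,0,.0255],R,s["eef_pos"])
b=s["eef_pos"]-np.array([0,0,.0195]); print("bottle base expected",b, proj(c,b), proj(c,b+[0,0,.08]))
print("ring", [proj(c,b+np.array([.027*np.cos(t),.027*np.sin(t),0])).round(1).tolist() for t in (0,np.pi/2,np.pi,-np.pi/2)])
E
```

```text
7.9 pos [ 0.5505 -0.0248  0.074 ] x [-0.09  -0.996  0.   ] y [-0. -0. -1.] z [ 0.996 -0.09  -0.   ] F [-0.2  0.8 -2.1] w 0.0523
tool shift [ 0.      0.0485 -0.0001]
bottle base expected [ 0.55048302 -0.02479258  0.0545394 ] [285.11577882 217.50725179] [284.78016749 188.73512518]
ring [[285.4, 226.1], [297.5, 217.2], [284.9, 209.3], [272.7, 217.8]]
```

View pics/s5.png

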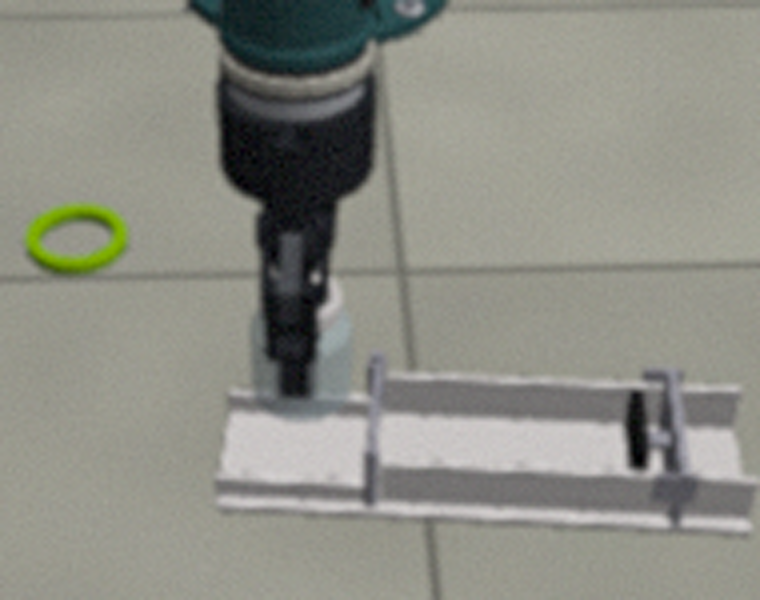

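View pics/t5.png

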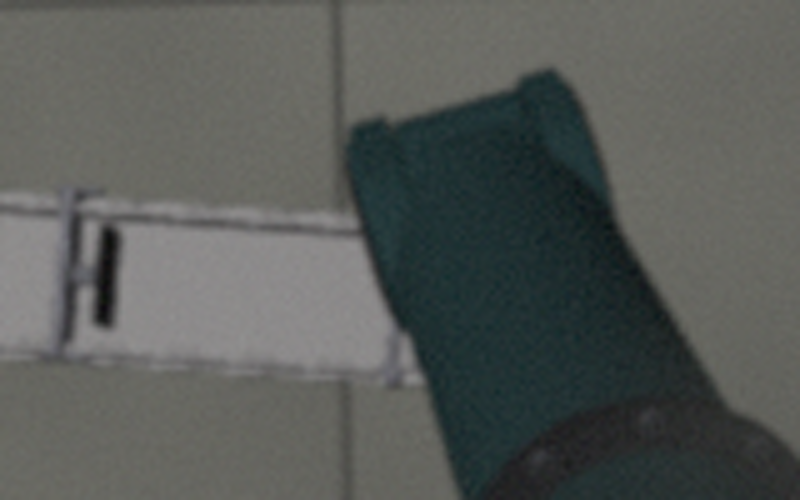

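Emit:
arm_command(
  targets=[
    {"x":0,"y":0.008,"z":0.001,"ax":0,"ay":0,"az":0,"hand":0.2},
    {"x":0,"y":0.016,"z":0.001,"ax":0,"ay":0,"az":0,"hand":0.2},
    {"x":0,"y":0.022,"z":0.001,"ax":0,"ay":0,"az":0,"hand":0.2},
    {"x":0,"y":0.027,"z":0.001,"ax":0,"ay":0,"az":0,"hand":0.2},
    {"x":0,"y":0.031,"z":0.001,"ax":0,"ay":0,"az":0,"hand":0.2},
    {"x":0,"y":0.034,"z":0.001,"ax":0,"ay":0,"az":0,"hand":0.2},
    {"x":0,"y":0.036,"z":0.001,"ax":0,"ay":0,"az":0,"hand":0.2},
    {"x":0,"y":0.038,"z":0.001,"ax":0,"ay":0,"az":0,"hand":0.2},
    {"x":0,"y":0.04,"z":0.001,"ax":0,"ay":0,"az":0,"hand":0.2},
    {"x":0,"y":0.04,"z":0.001,"ax":0,"ay":0,"az":0,"hand":0.2},
  ],
)

```text
time_s: 9.15
eef_pos: [0.5514, -0.0249, 0.0339]
tool_rot: [-0.477, 0.522, -0.522, 0.477]
ft_force: [-0.4, -0.0, -1.1]
gripper_width: 0.0526
```

```bash
python3 - <<'E'
from h import *
c=snap("scene","s6",(170,260,240,360),6); s,R=st()
E
```

```text
9.2 pos [ 0.5515 -0.0249  0.034 ] x [-0.09  -0.996  0.   ] y [-0. -0. -1.] z [ 0.996 -0.09  -0.   ] F [-0.3  0.4 -1.9] w 0.0526
```

View pics/s6.png

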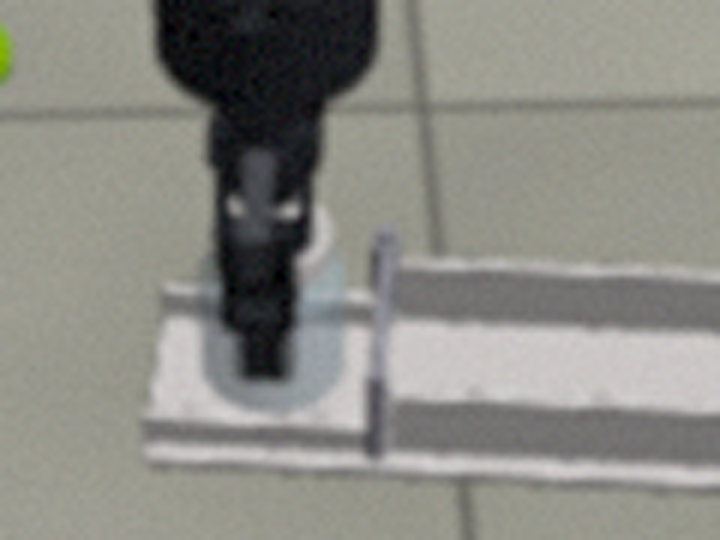

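The bottle is between the curbs, in the crop at x 205 to 345 with its bottom at 410, and there is no contact force. I'll lower it the rest of the way.

Emit:
arm_command(
  targets=[
    {"x":0,"y":0.002,"z":0,"ax":0,"ay":0,"az":0,"hand":0.2},
    {"x":0,"y":0.004,"z":0,"ax":0,"ay":0,"az":0,"hand":0.2},
    {"x":0,"y":0.0055,"z":0,"ax":0,"ay":0,"az":0,"hand":0.2},
    {"x":0,"y":0.0065,"z":0,"ax":0,"ay":0,"az":0,"hand":0.2},
    {"x":0,"y":0.0072,"z":0,"ax":0,"ay":0,"az":0,"hand":0.2},
    {"x":0,"y":0.0078,"z":0,"ax":0,"ay":0,"az":0,"hand":0.2},
    {"x":0,"y":0.008,"z":0,"ax":0,"ay":0,"az":0,"hand":0.2},
    {"x":0,"y":0.008,"z":0,"ax":0,"ay":0,"az":0,"hand":0.2},
    {"x":0,"y":0.008,"z":0,"ax":0,"ay":0,"az":0,"hand":0.2},
    {"x":0,"y":0.008,"z":0,"ax":0,"ay":0,"az":0,"hand":0.2},
  ],
)

```text
time_s: 10.45
eef_pos: [0.5515, -0.0249, 0.0261]
tool_rot: [0.477, -0.522, 0.522, -0.477]
ft_force: [-0.3, 0.5, -1.0]
gripper_width: 0.0525
```

Emit:
arm_command(
  targets=[
    {"x":0,"y":0.0003,"z":0,"ax":0,"ay":0,"az":0,"hand":0.2},
    {"x":0,"y":0.0006,"z":0,"ax":0,"ay":0,"az":0,"hand":0.2},
    {"x":0,"y":0.0009,"z":0,"ax":0,"ay":0,"az":0,"hand":0.2},
    {"x":0,"y":0.0012,"z":0,"ax":0,"ay":0,"az":0,"hand":0.2},
    {"x":0,"y":0.0015,"z":0,"ax":0,"ay":0,"az":0,"hand":0.2},
    {"x":0,"y":0.0015,"z":0,"ax":0,"ay":0,"az":0,"hand":0.2},
    {"x":0,"y":0.0015,"z":0,"ax":0,"ay":0,"az":0,"hand":0.2},
    {"x":0,"y":0.0015,"z":0,"ax":0,"ay":0,"az":0,"hand":0.2},
    {"x":0,"y":0.0015,"z":0,"ax":0,"ay":0,"az":0,"hand":0.2},
    {"x":0,"y":0.0015,"z":0,"ax":0,"ay":0,"az":0,"hand":0.2},
  ],
)

```text
time_s: 11.7
eef_pos: [0.5515, -0.0249, 0.0255]
tool_rot: [0.477, -0.522, 0.522, -0.477]
ft_force: [-1.6, 1.0, 8.2]
gripper_width: 0.0524
```

Emit:
arm_command(
  targets=[
    {"x":0,"y":-0.0007,"z":0,"ax":0,"ay":0,"az":0,"hand":0.2},
    {"x":0,"y":-0.0007,"z":0,"ax":0,"ay":0,"az":0,"hand":0.2},
    {"x":0,"y":-0.0007,"z":0,"ax":0,"ay":0,"az":0,"hand":0.65},
    {"x":0,"y":-0.0007,"z":0,"ax":0,"ay":0,"az":0,"hand":0.7},
    {"x":0,"y":-0.0007,"z":0,"ax":0,"ay":0,"az":0,"hand":0.8},
    {"x":0,"y":-0.0007,"z":0,"ax":0,"ay":0,"az":0,"hand":0.95},
    {"x":0,"y":-0.0007,"z":0,"ax":0,"ay":0,"az":0,"hand":0.95},
    {"x":0,"y":-0.005,"z":0,"ax":0,"ay":0,"az":0,"hand":0.95},
    {"x":0,"y":-0.02,"z":0,"ax":0,"ay":0,"az":0,"hand":0.95},
    {"x":0,"y":-0.04,"z":0,"ax":0,"ay":0,"az":0,"hand":0.95},
  ],
)

```text
time_s: 12.95
eef_pos: [0.5514, -0.0249, 0.0655]
tool_rot: [-0.477, 0.522, -0.522, 0.477]
ft_force: [0.1, -1.0, 0.2]
gripper_width: 0.0813
```

```bash
python3 - <<'E'
from h import *
c=snap("scene","s7",(150,260,240,360),6); s,R=st()
E
```

```text
13.0 pos [ 0.5531 -0.0249  0.068 ] x [-0.091 -0.996 -0.   ] y [ 0.004 -0.    -1.   ] z [ 0.996 -0.091  0.004] F [ 0.7 -0.2  1.8] w 0.0811
```

View pics/s7.png

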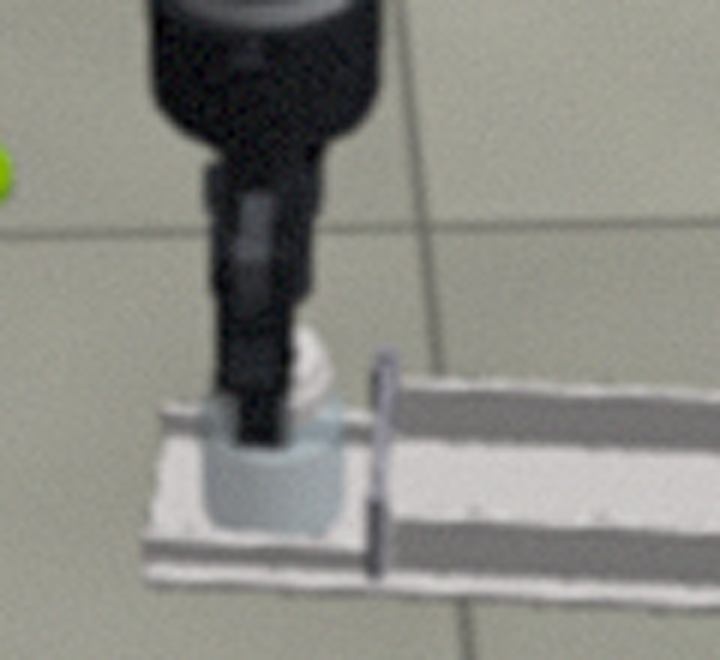

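Emit:
arm_command(
  targets=[
    {"x":0,"y":-0.03,"z":0,"ax":0,"ay":0,"az":0,"hand":0.95},
    {"x":0,"y":-0.055,"z":0,"ax":0,"ay":0,"az":0,"hand":0.9},
    {"x":0.02,"y":-0.055,"z":0,"ax":0,"ay":0,"az":0,"hand":0.5},
    {"x":0.049,"y":-0.055,"z":0,"ax":0,"ay":0,"az":0,"hand":0.22},
    {"x":0.049,"y":-0.045,"z":0,"ax":0,"ay":0,"az":0,"hand":0.22},
    {"x":0.049,"y":-0.03,"z":0,"ax":0,"ay":0,"az":0,"hand":0.22},
    {"x":0.049,"y":-0.01,"z":0,"ax":0,"ay":0,"az":0,"hand":0.22},
    {"x":0.049,"y":0.01,"z":0,"ax":0,"ay":0,"az":0,"hand":0.22},
    {"x":0.049,"y":0.025,"z":0,"ax":0,"ay":0,"az":0,"hand":0.22},
    {"x":0.049,"y":0.025,"z":0,"ax":0,"ay":0,"az":0,"hand":0.22},
  ],
)

```text
time_s: 14.25
eef_pos: [0.5461, -0.0726, 0.0381]
tool_rot: [-0.478, 0.523, -0.521, 0.477]
ft_force: [-0.2, 1.4, -0.6]
gripper_width: 0.0183
```

```bash
python3 - <<'E'
from h import *
c=snap("scene","s8",(150,260,240,360),6);c=snap("top","t8",(150,250,190,350),5); s,R=st()
E
```

```text
14.35 pos [ 0.5472 -0.0731  0.0395] x [-0.09  -0.996 -0.   ] y [-0.  0. -1.] z [ 0.996 -0.09  -0.   ] F [-0.2 -0.7  0.4] w 0.0188
```

View pics/s8.png

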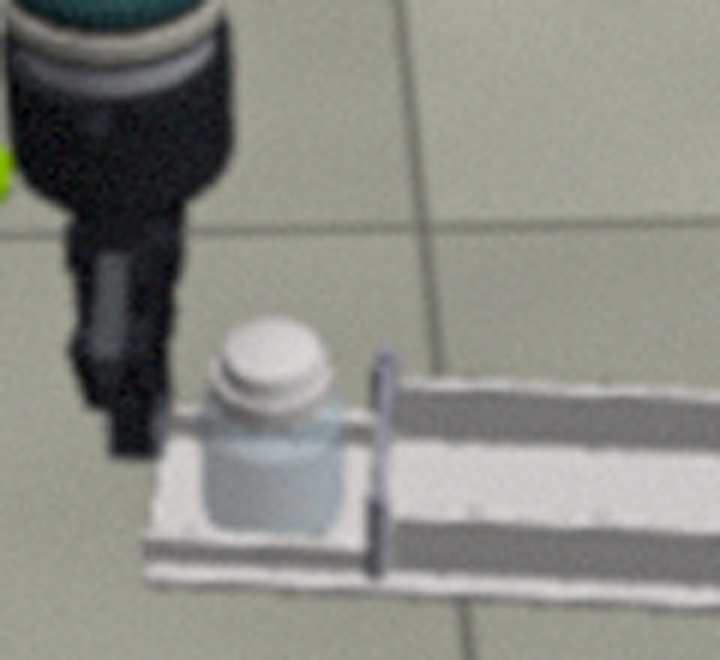

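View pics/t8.png

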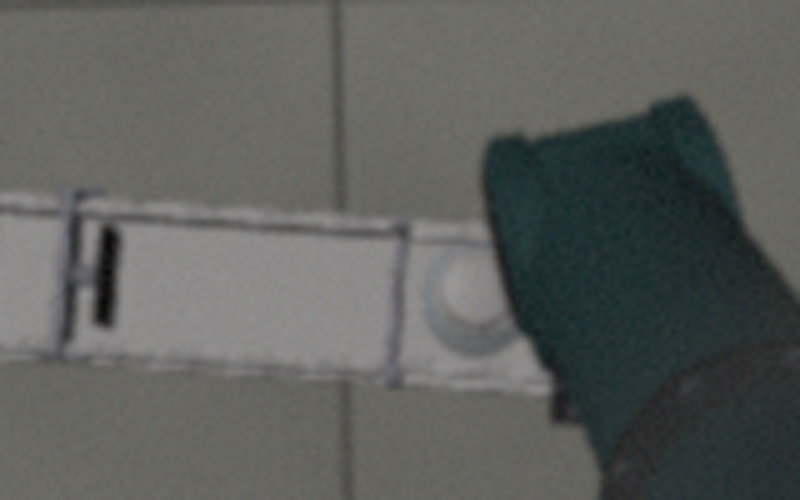

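Emit:
arm_command(
  targets=[
    {"x":0,"y":0.007,"z":0,"ax":0,"ay":0,"az":0,"hand":0.22},
    {"x":0,"y":0.014,"z":0,"ax":0,"ay":0,"az":0,"hand":0.22},
    {"x":-0.006,"y":0.014,"z":0,"ax":0,"ay":0,"az":0,"hand":0.22},
    {"x":-0.01,"y":0.014,"z":0,"ax":0,"ay":0,"az":0,"hand":0.22},
    {"x":-0.014,"y":0.014,"z":0,"ax":0,"ay":0,"az":0,"hand":0.22},
    {"x":-0.018,"y":0.014,"z":0,"ax":0,"ay":0,"az":0,"hand":0.22},
    {"x":-0.023,"y":0.014,"z":0,"ax":0,"ay":0,"az":0,"hand":0.22},
    {"x":-0.028,"y":0.014,"z":0,"ax":0,"ay":0,"az":0,"hand":0.22},
    {"x":-0.033,"y":0.014,"z":0,"ax":0,"ay":0,"az":0,"hand":0.22},
    {"x":-0.038,"y":0.014,"z":0,"ax":0,"ay":0,"az":0,"hand":0.22},
  ],
)

```text
time_s: 15.6
eef_pos: [0.55, -0.0388, 0.0257]
tool_rot: [0.477, -0.522, 0.523, -0.475]
ft_force: [-0.2, -7.7, 2.3]
gripper_width: 0.0183
```

```bash
cat >> h.py <<'E'
def lane(s,F=True):
    a=1.4795; L=np.array([.5542,.017]); ex=np.array([np.cos(a),np.sin(a)]); ey=np.array([-ex[1],ex[0]])
    p=np.array(s["eef_pos"])[:2]-L; f=np.array(s["ft_force"])[:2]
    print("lane TCP x %.4f y %.4f  F x %.1f y %.1f"%(p@ex,p@ey,f@ex,f@ey))
E
python3 - <<'E'
from h import *
c=snap("scene","s9",(150,260,250,400),5);c=snap("top","t9",(150,250,190,350),5); s,R=st();lane(s)
E
```

```text
15.7 pos [ 0.5501 -0.0379  0.0257] x [-0.092 -0.996  0.003] y [-0.001 -0.003 -1.   ] z [ 0.996 -0.092 -0.001] F [-0.6 -4.7  1.2] w 0.0186
lane TCP x -0.0550 y -0.0009  F x -4.7 y 0.1
```

View pics/s9.png

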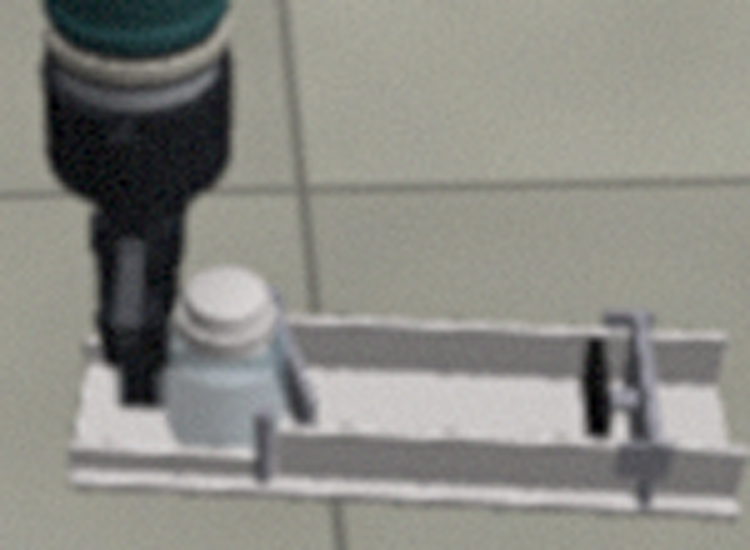

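View pics/t9.png

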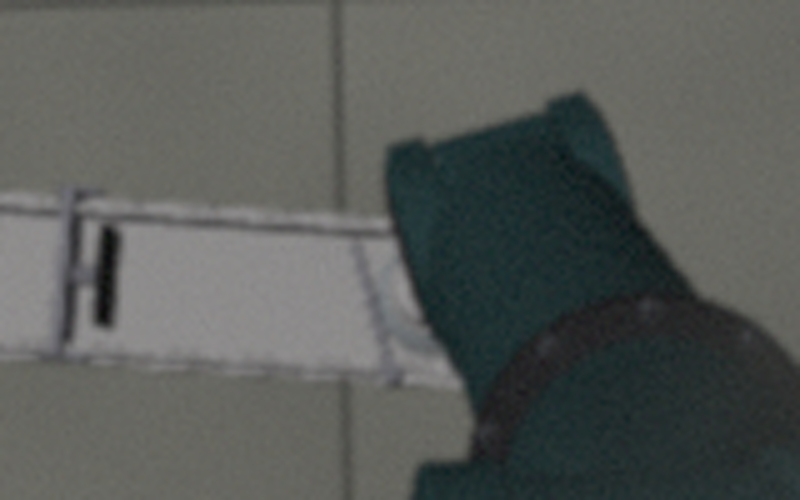

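The gate is opening about 25° ahead of the upright bottle, with a push force of about 5 N. I'll continue.

Emit:
arm_command(
  targets=[
    {"x":-0.005,"y":0,"z":0,"ax":0,"ay":0,"az":0,"hand":0.22},
    {"x":-0.01,"y":0,"z":0,"ax":0,"ay":0,"az":0,"hand":0.22},
    {"x":-0.015,"y":0,"z":0,"ax":0,"ay":0,"az":0,"hand":0.22},
    {"x":-0.02,"y":0,"z":0,"ax":0,"ay":0,"az":0,"hand":0.22},
    {"x":-0.025,"y":0,"z":0,"ax":0,"ay":0,"az":0,"hand":0.22},
    {"x":-0.03,"y":0,"z":0,"ax":0,"ay":0,"az":0,"hand":0.22},
    {"x":-0.035,"y":0,"z":0,"ax":0,"ay":0,"az":0,"hand":0.22},
    {"x":-0.04,"y":0,"z":0,"ax":0,"ay":0,"az":0,"hand":0.22},
    {"x":-0.045,"y":0,"z":0,"ax":0,"ay":0,"az":0,"hand":0.22},
    {"x":-0.05,"y":0,"z":0,"ax":0,"ay":0,"az":0,"hand":0.22},
  ],
)

```text
time_s: 16.95
eef_pos: [0.5579, 0.0124, 0.0261]
tool_rot: [0.475, -0.521, 0.524, -0.477]
ft_force: [3.0, -4.5, -0.3]
gripper_width: 0.019
```

```bash
python3 - <<'E'
from h import *
c=snap("scene","s10",(150,260,250,400),5);s,R=st();lane(s)
E
```

```text
17.0 pos [0.558  0.0136 0.0261] x [-0.092 -0.996 -0.   ] y [ 0.005 -0.    -1.   ] z [ 0.996 -0.092  0.005] F [ 3.  -3.2 -1. ] w 0.0185
lane TCP x -0.0031 y -0.0041  F x -2.9 y -3.3
```

View pics/s10.png

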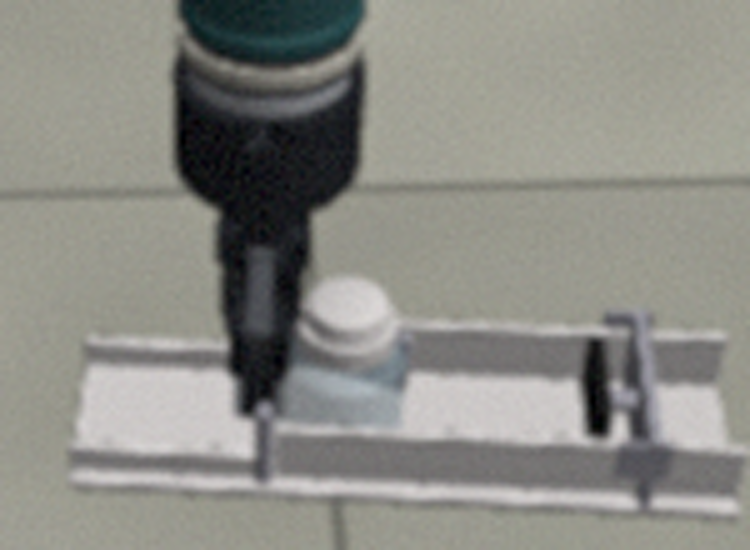

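Emit:
arm_command(
  targets=[
    {"x":-0.002,"y":0,"z":-0.0015,"ax":0,"ay":0,"az":0,"hand":0.22},
    {"x":-0.005,"y":0,"z":-0.0025,"ax":0,"ay":0,"az":0,"hand":0.22},
    {"x":-0.009,"y":0,"z":-0.003,"ax":0,"ay":0,"az":0,"hand":0.22},
    {"x":-0.013,"y":0,"z":-0.003,"ax":0,"ay":0,"az":0,"hand":0.22},
    {"x":-0.017,"y":0,"z":-0.003,"ax":0,"ay":0,"az":0,"hand":0.22},
    {"x":-0.021,"y":0,"z":-0.003,"ax":0,"ay":0,"az":0,"hand":0.22},
    {"x":-0.025,"y":0,"z":-0.003,"ax":0,"ay":0,"az":0,"hand":0.22},
    {"x":-0.029,"y":0,"z":-0.003,"ax":0,"ay":0,"az":0,"hand":0.22},
    {"x":-0.032,"y":0,"z":-0.003,"ax":0,"ay":0,"az":0,"hand":0.22},
    {"x":-0.035,"y":0,"z":-0.003,"ax":0,"ay":0,"az":0,"hand":0.22},
  ],
)

```text
time_s: 18.25
eef_pos: [0.555, 0.0495, 0.0256]
tool_rot: [-0.477, 0.522, -0.522, 0.477]
ft_force: [2.7, -2.9, 3.2]
gripper_width: 0.0182
```

```bash
python3 - <<'E'
from h import *
c=snap("scene","s11",(150,260,250,400),5);s,R=st();lane(s)
E
```

```text
18.3 pos [0.5549 0.0503 0.0255] x [-0.089 -0.996 -0.001] y [-0.001  0.001 -1.   ] z [ 0.996 -0.089 -0.001] F [ 1.8 -0.7  0.8] w 0.019
lane TCP x 0.0333 y 0.0023  F x -0.6 y -1.8
```

View pics/s11.png

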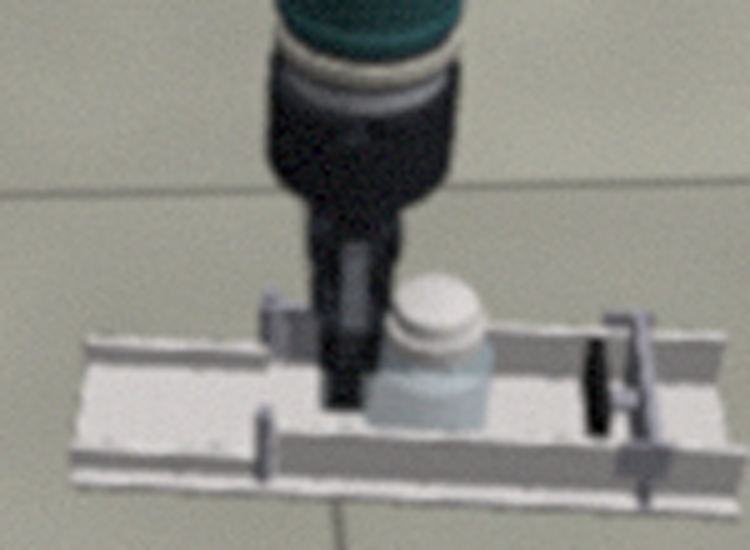

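Emit:
arm_command(
  targets=[
    {"x":-0.004,"y":0,"z":0,"ax":0,"ay":0,"az":0,"hand":0.22},
    {"x":-0.008,"y":0,"z":0,"ax":0,"ay":0,"az":0,"hand":0.22},
    {"x":-0.012,"y":0,"z":0,"ax":0,"ay":0,"az":0,"hand":0.22},
    {"x":-0.016,"y":0,"z":0,"ax":0,"ay":0,"az":0,"hand":0.22},
    {"x":-0.02,"y":0,"z":0,"ax":0,"ay":0,"az":0,"hand":0.22},
    {"x":-0.024,"y":0,"z":0,"ax":0,"ay":0,"az":0,"hand":0.22},
    {"x":-0.027,"y":0,"z":0,"ax":0,"ay":0,"az":0,"hand":0.22},
    {"x":-0.03,"y":0,"z":0,"ax":0,"ay":0,"az":0,"hand":0.22},
    {"x":-0.03,"y":0,"z":0,"ax":0,"ay":0,"az":0,"hand":0.22},
    {"x":-0.03,"y":0,"z":0,"ax":0,"ay":0,"az":0,"hand":0.22},
  ],
)

```text
time_s: 19.55
eef_pos: [0.5581, 0.0799, 0.0255]
tool_rot: [-0.477, 0.522, -0.522, 0.477]
ft_force: [2.8, -1.7, -0.7]
gripper_width: 0.0188
```

```bash
python3 - <<'E'
from h import *
c=snap("scene","s12",(180,260,310,410),8);s,R=st();lane(s);s,R=st();lane(s)
E
```

```text
19.6 pos [0.5582 0.0798 0.0255] x [-0.09  -0.996 -0.001] y [ 0.001  0.001 -1.   ] z [ 0.996 -0.09   0.001] F [ 2.8 -0.4 -0.8] w 0.0187
lane TCP x 0.0629 y 0.0018  F x -0.1 y -2.8
19.6 pos [0.5582 0.0798 0.0255] x [-0.09  -0.996 -0.001] y [ 0.001  0.001 -1.   ] z [ 0.996 -0.09   0.001] F [ 2.8 -0.4 -0.8] w 0.0187
lane TCP x 0.0629 y 0.0018  F x -0.1 y -2.8
```

View pics/s12.png

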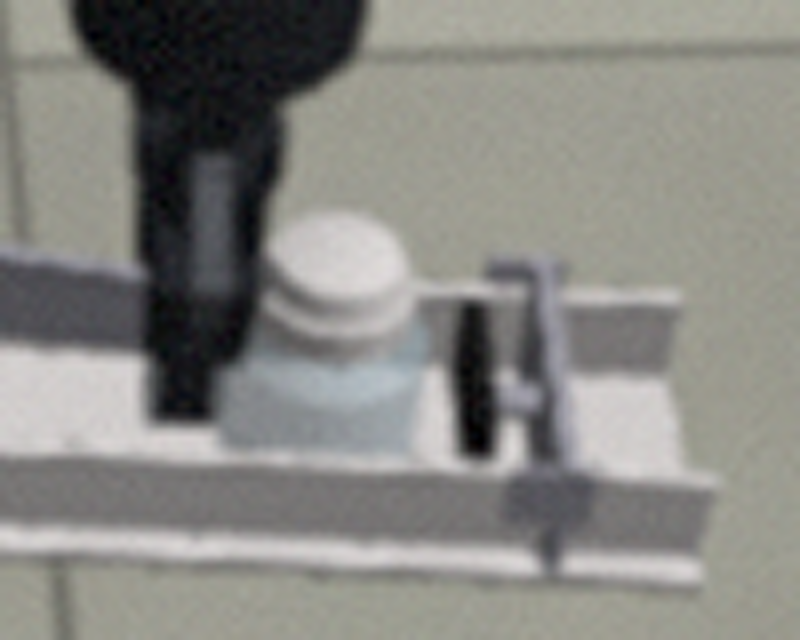

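Emit:
arm_command(
  targets=[
    {"x":-0.001,"y":0,"z":0,"ax":0,"ay":0,"az":0,"hand":0.22},
    {"x":-0.002,"y":0,"z":0,"ax":0,"ay":0,"az":0,"hand":0.22},
    {"x":-0.003,"y":0,"z":0,"ax":0,"ay":0,"az":0,"hand":0.22},
    {"x":-0.004,"y":0,"z":0,"ax":0,"ay":0,"az":0,"hand":0.22},
    {"x":-0.005,"y":0,"z":0,"ax":0,"ay":0,"az":0,"hand":0.22},
    {"x":-0.006,"y":0,"z":0,"ax":0,"ay":0,"az":0,"hand":0.22},
    {"x":-0.007,"y":0,"z":0,"ax":0,"ay":0,"az":0,"hand":0.22},
    {"x":-0.007,"y":0,"z":0,"ax":0,"ay":0,"az":0,"hand":0.22},
    {"x":-0.007,"y":0,"z":0,"ax":0,"ay":0,"az":0,"hand":0.22},
    {"x":-0.007,"y":0,"z":0,"ax":0,"ay":0,"az":0,"hand":0.22},
  ],
)

```text
time_s: 20.85
eef_pos: [0.5586, 0.0862, 0.0256]
tool_rot: [-0.477, 0.522, -0.522, 0.477]
ft_force: [2.7, -2.7, -0.4]
gripper_width: 0.0187
```

```bash
python3 - <<'E'
from h import *
for i in range(3): c=snap("scene","s13",(180,260,310,410),8);s,R=st();lane(s)
E
```

```text
20.9 pos [0.5586 0.0862 0.0255] x [-0.09  -0.996 -0.   ] y [ 0.  0. -1.] z [ 0.996 -0.09   0.   ] F [ 2.9 -2.3 -0.9] w 0.0189
lane TCP x 0.0693 y 0.0019  F x -2.0 y -3.1
20.95 pos [0.5586 0.0862 0.0256] x [-0.09  -0.996 -0.   ] y [ 0.  0. -1.] z [ 0.996 -0.09   0.   ] F [ 2.3 -2.2 -0.6] w 0.0187
lane TCP x 0.0693 y 0.0019  F x -2.0 y -2.5
21.0 pos [0.5586 0.0862 0.0256] x [-0.09  -0.996 -0.   ] y [ 0.  0. -1.] z [ 0.996 -0.09   0.   ] F [ 3.  -1.9 -0.1] w 0.0186
lane TCP x 0.0693 y 0.0019  F x -1.6 y -3.1
```

View pics/s13.png

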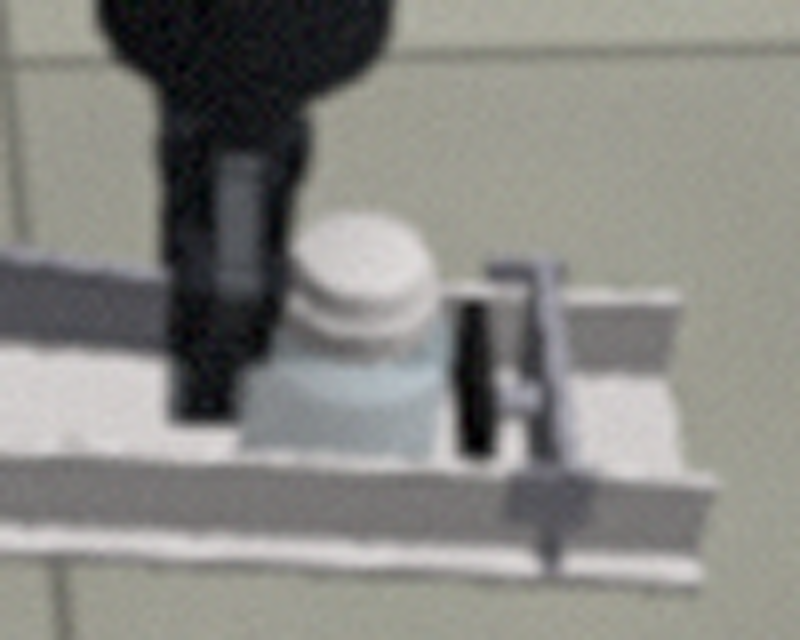

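Emit:
arm_command(
  targets=[
    {"x":-0.0005,"y":0,"z":0,"ax":0,"ay":0,"az":0,"hand":0.22},
    {"x":-0.001,"y":0,"z":0,"ax":0,"ay":0,"az":0,"hand":0.22},
    {"x":-0.0015,"y":0,"z":0,"ax":0,"ay":0,"az":0,"hand":0.22},
    {"x":-0.002,"y":0,"z":0,"ax":0,"ay":0,"az":0,"hand":0.22},
    {"x":-0.002,"y":0,"z":0,"ax":0,"ay":0,"az":0,"hand":0.22},
    {"x":-0.002,"y":0,"z":0,"ax":0,"ay":0,"az":0,"hand":0.22},
    {"x":-0.002,"y":0,"z":0,"ax":0,"ay":0,"az":0,"hand":0.22},
    {"x":-0.002,"y":0,"z":0,"ax":0,"ay":0,"az":0,"hand":0.22},
    {"x":-0.002,"y":0,"z":0,"ax":0,"ay":0,"az":0,"hand":0.22},
    {"x":-0.002,"y":0,"z":0,"ax":0,"ay":0,"az":0,"hand":0.22},
  ],
)

```text
time_s: 22.25
eef_pos: [0.5588, 0.088, 0.0255]
tool_rot: [-0.477, 0.522, -0.522, 0.477]
ft_force: [3.1, -1.6, -0.9]
gripper_width: 0.0189
```

```bash
python3 - <<'E'
from h import *
for i in range(3): c=snap("scene","s14",(180,260,310,410),8);s=ctrl.get_state();lane(s)
E
```

```text
lane TCP x 0.0712 y 0.0019  F x -1.4 y -2.4
lane TCP x 0.0712 y 0.0019  F x -1.7 y -3.0
lane TCP x 0.0711 y 0.0019  F x -1.6 y -2.4
```

View pics/s14.png

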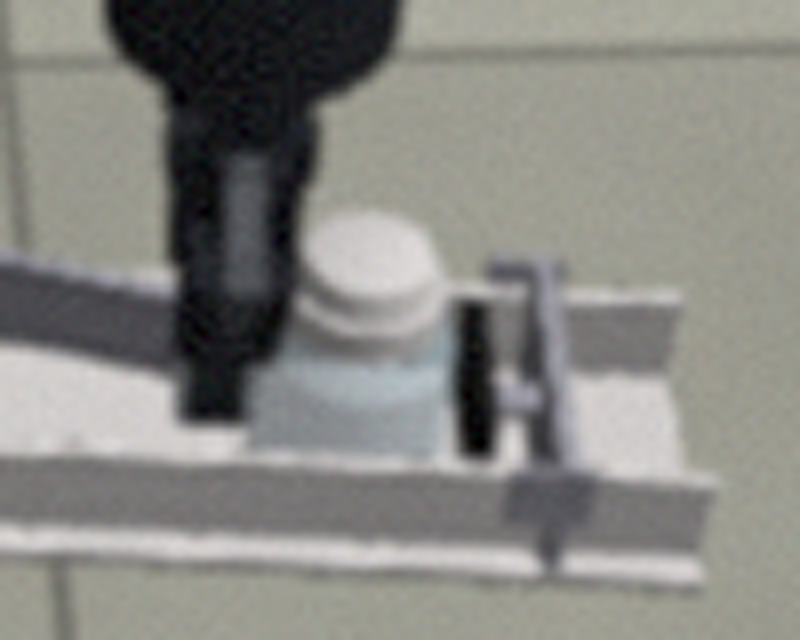

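No cushion contact yet: the force is steady at about -1.6 N. I'll go on in 2 mm steps.

Emit:
arm_command(
  targets=[
    {"x":-0.0005,"y":0,"z":0,"ax":0,"ay":0,"az":0,"hand":0.22},
    {"x":-0.001,"y":0,"z":0,"ax":0,"ay":0,"az":0,"hand":0.22},
    {"x":-0.0015,"y":0,"z":0,"ax":0,"ay":0,"az":0,"hand":0.22},
    {"x":-0.002,"y":0,"z":0,"ax":0,"ay":0,"az":0,"hand":0.22},
    {"x":-0.002,"y":0,"z":0,"ax":0,"ay":0,"az":0,"hand":0.22},
    {"x":-0.002,"y":0,"z":0,"ax":0,"ay":0,"az":0,"hand":0.22},
    {"x":-0.002,"y":0,"z":0,"ax":0,"ay":0,"az":0,"hand":0.22},
    {"x":-0.002,"y":0,"z":0,"ax":0,"ay":0,"az":0,"hand":0.22},
    {"x":-0.002,"y":0,"z":0,"ax":0,"ay":0,"az":0,"hand":0.22},
    {"x":-0.002,"y":0,"z":0,"ax":0,"ay":0,"az":0,"hand":0.22},
  ],
)

```text
time_s: 23.65
eef_pos: [0.5589, 0.09, 0.0255]
tool_rot: [-0.477, 0.522, -0.522, 0.477]
ft_force: [0.0, -0.6, -0.6]
gripper_width: 0.0185
```

```bash
python3 - <<'E'
from h import *
for i in range(3): c=snap("scene","s15",(180,260,310,410),8);s=ctrl.get_state();lane(s)
E
```

```text
lane TCP x 0.0731 y 0.0020  F x 0.2 y 0.0
lane TCP x 0.0730 y 0.0019  F x -0.2 y -0.6
lane TCP x 0.0731 y 0.0020  F x -0.5 y -0.2
```

Emit:
arm_command(
  targets=[
    {"x":-0.0005,"y":0,"z":0,"ax":0,"ay":0,"az":0,"hand":0.22},
    {"x":-0.001,"y":0,"z":0,"ax":0,"ay":0,"az":0,"hand":0.22},
    {"x":-0.0015,"y":0,"z":0,"ax":0,"ay":0,"az":0,"hand":0.22},
    {"x":-0.002,"y":0,"z":0,"ax":0,"ay":0,"az":0,"hand":0.22},
    {"x":-0.002,"y":0,"z":0,"ax":0,"ay":0,"az":0,"hand":0.22},
    {"x":-0.002,"y":0,"z":0,"ax":0,"ay":0,"az":0,"hand":0.22},
    {"x":-0.002,"y":0,"z":0,"ax":0,"ay":0,"az":0,"hand":0.22},
    {"x":-0.002,"y":0,"z":0,"ax":0,"ay":0,"az":0,"hand":0.22},
    {"x":-0.002,"y":0,"z":0,"ax":0,"ay":0,"az":0,"hand":0.22},
    {"x":-0.002,"y":0,"z":0,"ax":0,"ay":0,"az":0,"hand":0.22},
  ],
)

```text
time_s: 25.05
eef_pos: [0.5591, 0.0918, 0.0255]
tool_rot: [0.477, -0.522, 0.522, -0.477]
ft_force: [1.1, 0.0, 0.6]
gripper_width: 0.0185
```

```bash
python3 - <<'E'
from h import *
for i in range(3): c=snap("scene","s16",(180,260,310,410),8);s=ctrl.get_state();lane(s)
E
```

```text
lane TCP x 0.0750 y 0.0020  F x -0.7 y -0.9
lane TCP x 0.0750 y 0.0020  F x -0.8 y -0.3
lane TCP x 0.0750 y 0.0020  F x -1.4 y 0.8
```

View pics/s16.png

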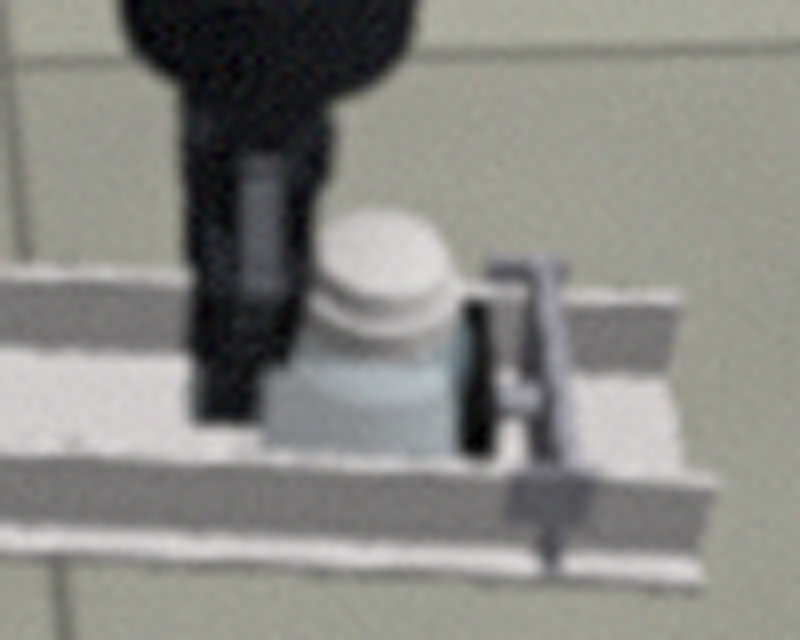

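Emit:
arm_command(
  targets=[
    {"x":-0.0005,"y":0,"z":0,"ax":0,"ay":0,"az":0,"hand":0.22},
    {"x":-0.001,"y":0,"z":0,"ax":0,"ay":0,"az":0,"hand":0.22},
    {"x":-0.0015,"y":0,"z":0,"ax":0,"ay":0,"az":0,"hand":0.22},
    {"x":-0.0015,"y":0,"z":0,"ax":0,"ay":0,"az":0,"hand":0.22},
    {"x":-0.0015,"y":0,"z":0,"ax":0,"ay":0,"az":0,"hand":0.22},
    {"x":-0.0015,"y":0,"z":0,"ax":0,"ay":0,"az":0,"hand":0.22},
    {"x":-0.0015,"y":0,"z":0,"ax":0,"ay":0,"az":0,"hand":0.22},
    {"x":-0.0015,"y":0,"z":0,"ax":0,"ay":0,"az":0,"hand":0.22},
    {"x":-0.0015,"y":0,"z":0,"ax":0,"ay":0,"az":0,"hand":0.22},
    {"x":-0.0015,"y":0,"z":0,"ax":0,"ay":0,"az":0,"hand":0.22},
  ],
)

```text
time_s: 26.45
eef_pos: [0.5592, 0.0932, 0.0255]
tool_rot: [0.477, -0.522, 0.522, -0.477]
ft_force: [-0.1, -5.3, 1.4]
gripper_width: 0.019
```

```bash
python3 - <<'E'
from h import *
for i in range(4): c=vision.read_camera("top");s=ctrl.get_state();lane(s)
E
```

```text
lane TCP x 0.0764 y 0.0020  F x -4.6 y -1.1
lane TCP x 0.0764 y 0.0020  F x -4.3 y -0.9
lane TCP x 0.0764 y 0.0019  F x -4.2 y -0.6
lane TCP x 0.0764 y 0.0020  F x -4.0 y 0.5
```

Emit:
arm_command(
  targets=[
    {"x":-0.0005,"y":0,"z":0,"ax":0,"ay":0,"az":0,"hand":0.22},
    {"x":-0.001,"y":0,"z":0,"ax":0,"ay":0,"az":0,"hand":0.22},
    {"x":-0.0015,"y":0,"z":0,"ax":0,"ay":0,"az":0,"hand":0.22},
    {"x":-0.0015,"y":0,"z":0,"ax":0,"ay":0,"az":0,"hand":0.22},
    {"x":-0.0015,"y":0,"z":0,"ax":0,"ay":0,"az":0,"hand":0.22},
    {"x":-0.0015,"y":0,"z":0,"ax":0,"ay":0,"az":0,"hand":0.22},
    {"x":-0.0015,"y":0,"z":0,"ax":0,"ay":0,"az":0,"hand":0.22},
    {"x":-0.0015,"y":0,"z":0,"ax":0,"ay":0,"az":0,"hand":0.22},
    {"x":-0.0015,"y":0,"z":0,"ax":0,"ay":0,"az":0,"hand":0.22},
    {"x":-0.0015,"y":0,"z":0,"ax":0,"ay":0,"az":0,"hand":0.22},
  ],
)

```text
time_s: 27.9
eef_pos: [0.5593, 0.094, 0.0255]
tool_rot: [0.477, -0.522, 0.522, -0.476]
ft_force: [0.7, -5.8, 1.5]
gripper_width: 0.0186
```

```bash
python3 - <<'E'
from h import *
for i in range(4): c=snap("scene","s17",(180,260,310,410),8);s=ctrl.get_state();lane(s)
E
```

```text
lane TCP x 0.0771 y 0.0020  F x -6.6 y 0.1
lane TCP x 0.0771 y 0.0020  F x -5.5 y -0.2
lane TCP x 0.0771 y 0.0020  F x -6.6 y -0.8
lane TCP x 0.0771 y 0.0020  F x -6.9 y -1.3
```

View pics/s17.png

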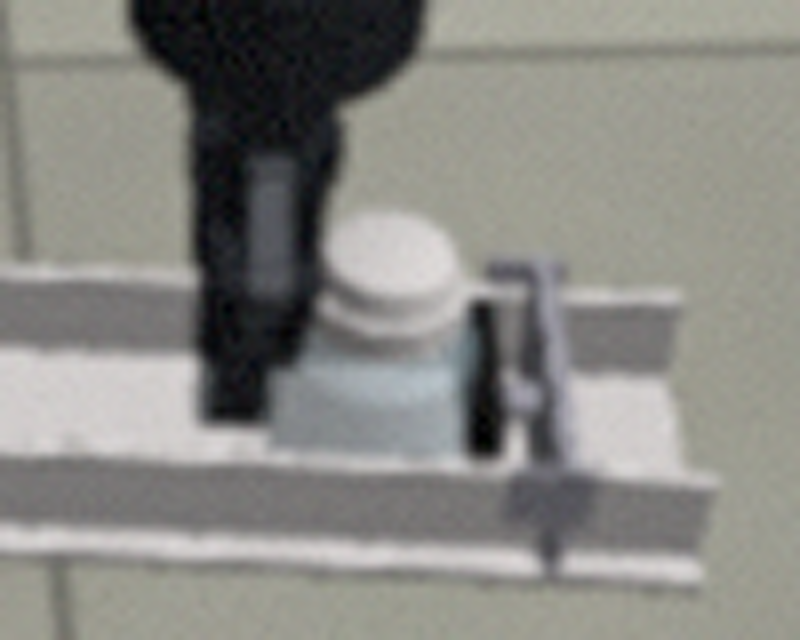

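Emit:
arm_command(
  targets=[
    {"x":-0.0005,"y":0,"z":0,"ax":0,"ay":0,"az":0,"hand":0.22},
    {"x":-0.001,"y":0,"z":0,"ax":0,"ay":0,"az":0,"hand":0.22},
    {"x":-0.0014,"y":0,"z":0,"ax":0,"ay":0,"az":0,"hand":0.22},
    {"x":-0.0014,"y":0,"z":0,"ax":0,"ay":0,"az":0,"hand":0.22},
    {"x":-0.0014,"y":0,"z":0,"ax":0,"ay":0,"az":0,"hand":0.22},
    {"x":-0.0014,"y":0,"z":0,"ax":0,"ay":0,"az":0,"hand":0.22},
    {"x":-0.0014,"y":0,"z":0,"ax":0,"ay":0,"az":0,"hand":0.22},
    {"x":-0.0014,"y":0,"z":0,"ax":0,"ay":0,"az":0,"hand":0.22},
    {"x":-0.0014,"y":0,"z":0,"ax":0,"ay":0,"az":0,"hand":0.22},
    {"x":-0.0014,"y":0,"z":0,"ax":0,"ay":0,"az":0,"hand":0.22},
  ],
)

```text
time_s: 29.35
eef_pos: [0.5593, 0.0944, 0.0256]
tool_rot: [0.477, -0.522, 0.523, -0.476]
ft_force: [-0.7, -8.3, 2.1]
gripper_width: 0.0188
```

```bash
python3 - <<'E'
from h import *
for i in range(4): c=snap("scene","s18",(180,260,250,410),5);s=ctrl.get_state();lane(s)
E
```

```text
lane TCP x 0.0776 y 0.0020  F x -8.1 y 0.2
lane TCP x 0.0776 y 0.0020  F x -6.5 y -0.4
lane TCP x 0.0776 y 0.0020  F x -7.5 y -0.7
lane TCP x 0.0776 y 0.0020  F x -7.1 y -0.9
```

View pics/s18.png

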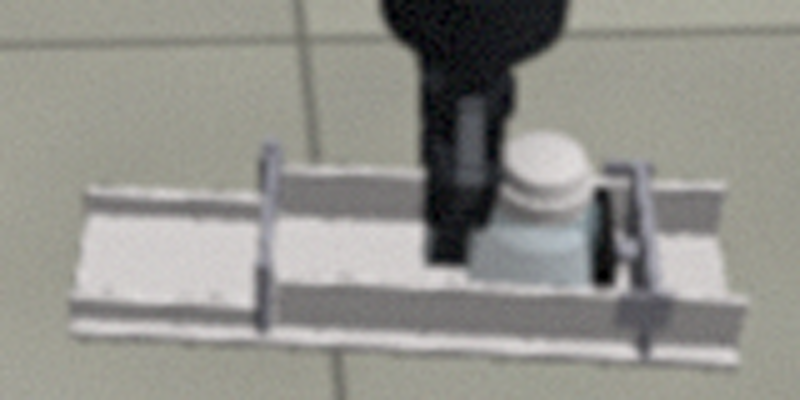

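Emit:
arm_command(
  targets=[
    {"x":-0.0005,"y":0,"z":0,"ax":0,"ay":0,"az":0,"hand":0.22},
    {"x":-0.001,"y":0,"z":0,"ax":0,"ay":0,"az":0,"hand":0.22},
    {"x":-0.001,"y":0,"z":0,"ax":0,"ay":0,"az":0,"hand":0.22},
    {"x":-0.001,"y":0,"z":0,"ax":0,"ay":0,"az":0,"hand":0.22},
    {"x":-0.001,"y":0,"z":0,"ax":0,"ay":0,"az":0,"hand":0.22},
    {"x":-0.001,"y":0,"z":0,"ax":0,"ay":0,"az":0,"hand":0.22},
    {"x":-0.001,"y":0,"z":0,"ax":0,"ay":0,"az":0,"hand":0.22},
    {"x":-0.001,"y":0,"z":0,"ax":0,"ay":0,"az":0,"hand":0.22},
    {"x":-0.001,"y":0,"z":0,"ax":0,"ay":0,"az":0,"hand":0.22},
    {"x":-0.001,"y":0,"z":0,"ax":0,"ay":0,"az":0,"hand":0.22},
  ],
)

```text
time_s: 30.8
eef_pos: [0.5593, 0.0948, 0.0256]
tool_rot: [0.477, -0.522, 0.523, -0.475]
ft_force: [-0.2, -7.2, 2.3]
gripper_width: 0.0184
```

```bash
python3 - <<'E'
from h import *
for i in range(4): c=vision.read_camera("scene");s=ctrl.get_state();lane(s)
E
```

```text
lane TCP x 0.0779 y 0.0020  F x -8.5 y -0.6
lane TCP x 0.0779 y 0.0020  F x -8.3 y -0.6
lane TCP x 0.0780 y 0.0019  F x -8.8 y -1.0
lane TCP x 0.0780 y 0.0020  F x -8.2 y -1.3
```

The reading is 8.4 N, which is about 7.5 N net and 3 mm of cushion travel. That is well seated, so I'll back off slowly and then lift.

Emit:
arm_command(
  targets=[
    {"x":0.001,"y":0,"z":0,"ax":0,"ay":0,"az":0,"hand":0.22},
    {"x":0.003,"y":0,"z":0,"ax":0,"ay":0,"az":0,"hand":0.22},
    {"x":0.006,"y":0,"z":0,"ax":0,"ay":0,"az":0,"hand":0.22},
    {"x":0.01,"y":0,"z":0,"ax":0,"ay":0,"az":0,"hand":0.22},
    {"x":0.015,"y":0,"z":0,"ax":0,"ay":0,"az":0,"hand":0.22},
    {"x":0.018,"y":0,"z":0,"ax":0,"ay":0,"az":0,"hand":0.22},
    {"x":0.02,"y":0,"z":0,"ax":0,"ay":0,"az":0,"hand":0.22},
    {"x":0.02,"y":-0.01,"z":0,"ax":0,"ay":0,"az":0,"hand":0.22},
    {"x":0.02,"y":-0.04,"z":0,"ax":0,"ay":0,"az":0,"hand":0.22},
    {"x":0.02,"y":-0.08,"z":0,"ax":0,"ay":0,"az":0,"hand":0.22},
  ],
)

```text
time_s: 32.25
eef_pos: [0.5571, 0.0775, 0.1062]
tool_rot: [-0.477, 0.522, -0.522, 0.476]
ft_force: [0.3, 0.1, -0.1]
gripper_width: 0.0189
```

Emit:
arm_command(
  targets=[
    {"x":0,"y":-0.03,"z":0,"ax":0,"ay":0,"az":0,"hand":0.22},
    {"x":0,"y":-0.06,"z":0,"ax":0,"ay":0,"az":0,"hand":0.22},
    {"x":0.03,"y":-0.08,"z":0,"ax":0,"ay":0,"az":0,"hand":0.22},
    {"x":0.06,"y":-0.08,"z":0,"ax":0,"ay":0,"az":0,"hand":0.22},
    {"x":0.09,"y":-0.08,"z":0,"ax":0,"ay":0,"az":0,"hand":0.22},
    {"x":0.12,"y":-0.08,"z":0,"ax":0,"ay":0,"az":0,"hand":0.22},
    {"x":0.15,"y":-0.08,"z":0,"ax":0,"ay":0,"az":0,"hand":0.22},
    {"x":0.15,"y":-0.08,"z":0,"ax":0,"ay":0,"az":0,"hand":0.22},
    {"x":0.15,"y":-0.08,"z":0,"ax":0,"ay":0,"az":0,"hand":0.22},
    {"x":0.15,"y":-0.08,"z":0,"ax":0,"ay":0,"az":0,"hand":0.22},
  ],
)

```text
time_s: 33.5
eef_pos: [0.5444, -0.0703, 0.1858]
tool_rot: [-0.477, 0.522, -0.521, 0.478]
ft_force: [-0.6, -0.2, -0.4]
gripper_width: 0.019
```

```bash
python3 - <<'E'
from h import *
c=snap("scene","s19",None,1.42);c=snap("top","t19",(150,250,150,310),5);s,R=st()
snap("scene","s19z",(180,260,250,410),5)
E
```

```text
33.6 pos [ 0.5444 -0.0706  0.1857] x [-0.088 -0.996 -0.001] y [ 0.     0.001 -1.   ] z [ 0.996 -0.088  0.   ] F [-0.2 -0.4 -0.7] w 0.0188
```

View pics/s19.png

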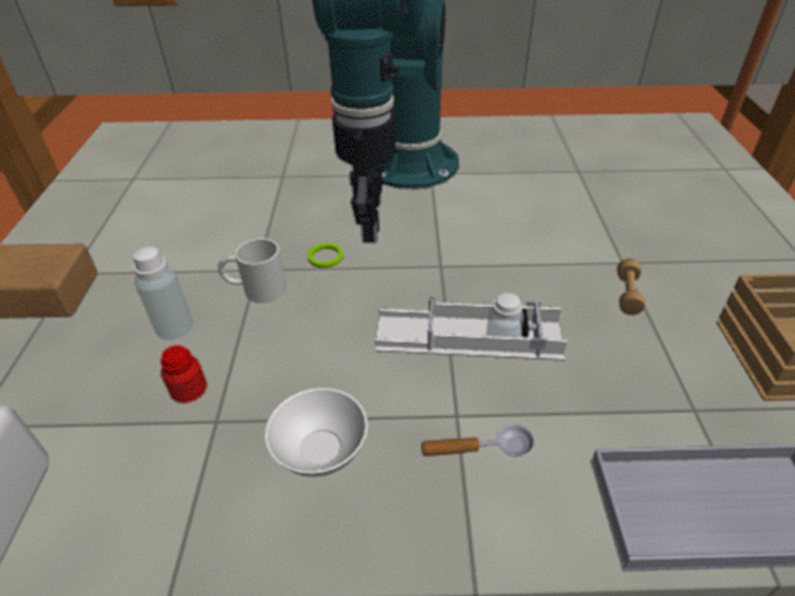

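View pics/s19z.png

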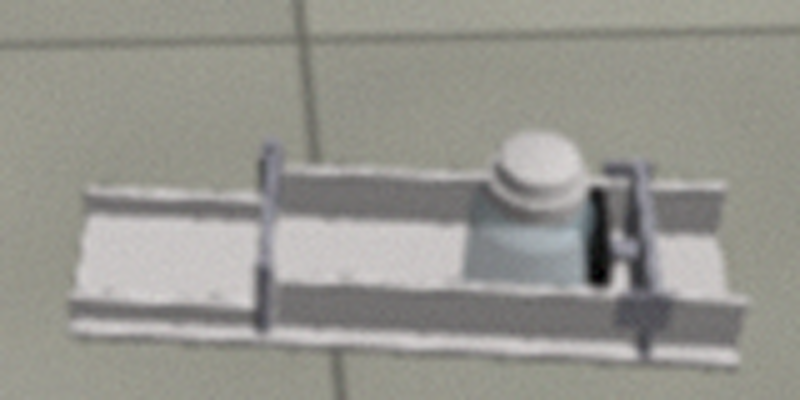

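View pics/t19.png

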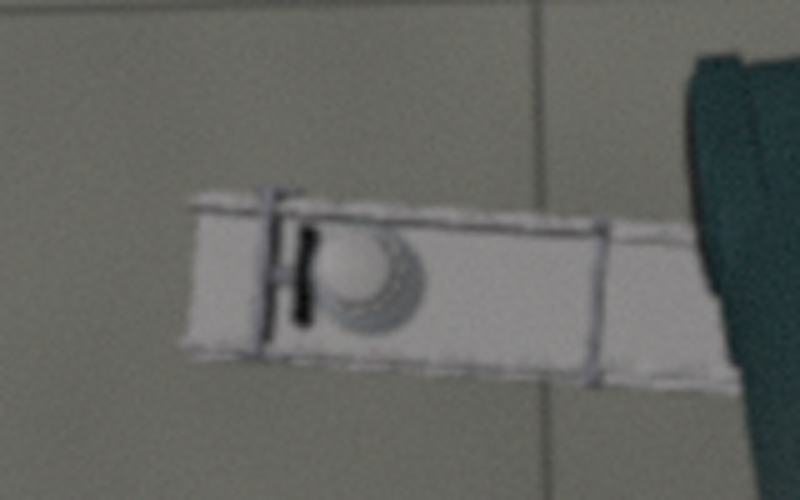

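The bottle is upright against the cushion (scene crop 465 to 600), the gate is shut (crop x≈265), the bystanders have not moved and the arm is clear. I'm handing in.

```bash
python3 -c "
from rig import job
print(job.close_job())"
```

```text
the job is handed in; nothing more can be done
None
```

I stood the small glass bottle in the mouth of the lane, then pushed it through the gate with the fingertips about 19 mm apart. I pressed it on the cushion until the push force read about 8.4 N, roughly 7.5 N net or 3 mm of cushion travel. Then I backed off 20 mm, lifted clear and handed in at about 34 s.

The last pictures show the bottle upright against the cushion, the gate shut behind it and the other items where they were. With the arm clear, the force read about zero.

- **Lane drift:** at the gate its sideways push shifted the fingers about 3 mm. I corrected this on the way through.
- **Gate timing:** the gate slipped past the fingers and closed about 2 mm before the bottle reached the cushion, so it was already shut before I withdrew.
- **Camera disagreement:** the two cameras differed by 2 to 5 mm, so I used averages.
- **Cushion travel:** the 3 mm is worked out from force and tip movement. I did not measure it directly.

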